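Stack the cure load on spacer bars

TASK

Get this load ready for the curing oven: stand every fallen blue module upright, amber face up, on the bottom carrier between its two black pads; then lay a spacer bar squarely and centrally across each pad and set the carrier with the green boards on the two bars, straight above the bottom carrier. Lay the other two bars across its ends, right above the lower ones, and rest the dark cover plate level on top of them, straight above the rest, leaving the other things on the bench where they are.

Things in the scene. Friction and masses are not known exactly. Their poses are not given: they have to be found in the camera images.
- base: bottom carrier: bare aluminium plate 300 x 56 x 10 mm, long along y, fixed on a black board 322 x 76 x 12 mm. Origin: centre of the board's underside, on the bench top; the plate's upper face is 22 mm above it. A black pad 40 mm long near each end. Three faint squares at y = -58, 0, +58 mm are standing places; any will do, and fewer modules than squares is normal
- pad_left (a point): centre of the pad at the bottom carrier's +y end, on its upper face (128 mm from the carrier's centre, 22 mm above the bench)
- pad_right (a point): centre of the pad at its -y end, likewise
- module1: potted module, blue block 28 x 28 mm and 34 mm high when upright, about 45 g; origin at its middle. Its z axis points out of its top, the amber resin face with two 3 mm pins (the other end is plain grey). Two or three of these are present, each fallen over on its side on the bottom carrier, top pointing roughly along the carrier, one way or the other
- module2: potted module, blue block 28 x 28 mm and 34 mm high when upright, about 45 g; origin at its middle. Its z axis points out of its top, the amber resin face with two 3 mm pins (the other end is plain grey). Two or three of these are present, each fallen over on its side on the bottom carrier, top pointing roughly along the carrier, one way or the other
- module3: potted module, blue block 28 x 28 mm and 34 mm high when upright, about 45 g; origin at its middle. Its z axis points out of its top, the amber resin face with two 3 mm pins (the other end is plain grey). Two or three of these are present, each fallen over on its side on the bottom carrier, top pointing roughly along the carrier, one way or the other
- bar1: spacer bar: offcut of square aluminium profile, 40 x 40 mm and 90 mm long along its x axis, about 140 g; origin at its middle; any of its four long faces may lie down. On the bench at the start
- bar2: spacer bar: offcut of square aluminium profile, 40 x 40 mm and 90 mm long along its x axis, about 140 g; origin at its middle; any of its four long faces may lie down. On the bench at the start
- bar3: spacer bar: offcut of square aluminium profile, 40 x 40 mm and 90 mm long along its x axis, about 140 g; origin at its middle; any of its four long faces may lie down. On the bench at the start
- bar4: spacer bar: offcut of square aluminium profile, 40 x 40 mm and 90 mm long along its x axis, about 140 g; origin at its middle; any of its four long faces may lie down. On the bench at the start
- boards: carrier with three green circuit boards on top (parts up to 8 mm high): aluminium plate 300 x 56 x 10 mm, long along its y, about 0.32 kg; origin at the middle of the plate, z up. Flat on the bench at the start, boards up. It has black pads near its ends like the bottom carrier
- cover: cover plate: dark grey plate 300 x 56 x 10 mm, long along its y, about 0.30 kg; origin at its middle. Flat on the bench at the start
- shim: small black plastic strip, 70 x 18 x 18 mm, too low to be a spacer; not part of the job
- tape: yellow ring of tape, 90 mm across, 19 mm high; not part of the job
- pot: closed round jar of paste, 60 mm across, 62 mm high, standing; not part of the job
- marker: white pen with red cap, 140 mm long; not part of the job
- tweezers: steel tweezers, 125 mm long; not part of the job
There are look-alikes about, which are no part of the job. Leave any turquoise look-alike of the bar3 alone. What is shaped like the bar1 but purple is not meant.

How it is judged:
On the way, in this order (a step that is already met when the one before it is completed fails the run):
1. all the modules present stand upright on the bottom carrier between the pads (angle between each of module1, module2, module3's own z axis and vertical below 0.12 rad and x of module1 in the frame of base between -0.024 and 0.024 m and y of module1 in the frame of base between -0.085 and 0.085 m and z of module1 in the frame of base between 0.035 and 0.043 m and linear speed of each of module1, module2, module3 below 0.03 m/s and x of module2 in the frame of base between -0.024 and 0.024 m and y of module2 in the frame of base between -0.085 and 0.085 m and z of module2 in the frame of base between 0.035 and 0.043 m and x of module3 in the frame of base between -0.024 and 0.024 m and y of module3 in the frame of base between -0.085 and 0.085 m and z of module3 in the frame of base between 0.035 and 0.043 m), for 0.2 s.
2. the carrier with boards rests level on two spacer bars across the bottom carrier's pads, released, modules still upright below it (all of step 1 and ((horizontal distance between bar1 and pad_left below 0.018 m and z of bar1 in the frame of base between 0.037 and 0.047 m and angle between the x axis of bar1 and the x axis of base, either way round below 0.2 rad) or (horizontal distance between bar2 and pad_left below 0.018 m and z of bar2 in the frame of base between 0.037 and 0.047 m and angle between the x axis of bar2 and the x axis of base, either way round below 0.2 rad) or (horizontal distance between bar3 and pad_left below 0.018 m and z of bar3 in the frame of base between 0.037 and 0.047 m and angle between the x axis of bar3 and the x axis of base, either way round below 0.2 rad) or (horizontal distance between bar4 and pad_left below 0.018 m and z of bar4 in the frame of base between 0.037 and 0.047 m and angle between the x axis of bar4 and the x axis of base, either way round below 0.2 rad)) and ((horizontal distance between bar1 and pad_right below 0.018 m and z of bar1 in the frame of base between 0.037 and 0.047 m and angle between the x axis of bar1 and the x axis of base, either way round below 0.2 rad) or (horizontal distance between bar2 and pad_right below 0.018 m and z of bar2 in the frame of base between 0.037 and 0.047 m and angle between the x axis of bar2 and the x axis of base, either way round below 0.2 rad) or (horizontal distance between bar3 and pad_right below 0.018 m and z of bar3 in the frame of base between 0.037 and 0.047 m and angle between the x axis of bar3 and the x axis of base, either way round below 0.2 rad) or (horizontal distance between bar4 and pad_right below 0.018 m and z of bar4 in the frame of base between 0.037 and 0.047 m and angle between the x axis of bar4 and the x axis of base, either way round below 0.2 rad)) and horizontal distance between boards and base below 0.02 m and z of boards in the frame of base between 0.062 and 0.072 m and angle between boards's own z axis and vertical below 0.05 rad and angle between the y axis of boards and the y axis of base, either way round below 0.12 rad and linear speed of boards below 0.03 m/s and contact force between boards and the fingers below 0.5 N), for 0.3 s.
At the end, for the whole second after the job is handed in: Modules upright (7 deg) on the bottom carrier, centred across to 24 mm, within 85 mm of its middle. Lower and upper bars centred on the pads (18 mm), square (11 deg). Board carrier and cover at rest on them, centred (20 mm), parallel (7 deg), level (3 deg), height within 5 mm (all of step 2 and ((horizontal distance between bar1 and pad_left below 0.018 m and z of bar1 in the frame of base between 0.087 and 0.097 m and angle between the x axis of bar1 and the x axis of base, either way round below 0.2 rad) or (horizontal distance between bar2 and pad_left below 0.018 m and z of bar2 in the frame of base between 0.087 and 0.097 m and angle between the x axis of bar2 and the x axis of base, either way round below 0.2 rad) or (horizontal distance between bar3 and pad_left below 0.018 m and z of bar3 in the frame of base between 0.087 and 0.097 m and angle between the x axis of bar3 and the x axis of base, either way round below 0.2 rad) or (horizontal distance between bar4 and pad_left below 0.018 m and z of bar4 in the frame of base between 0.087 and 0.097 m and angle between the x axis of bar4 and the x axis of base, either way round below 0.2 rad)) and ((horizontal distance between bar1 and pad_right below 0.018 m and z of bar1 in the frame of base between 0.087 and 0.097 m and angle between the x axis of bar1 and the x axis of base, either way round below 0.2 rad) or (horizontal distance between bar2 and pad_right below 0.018 m and z of bar2 in the frame of base between 0.087 and 0.097 m and angle between the x axis of bar2 and the x axis of base, either way round below 0.2 rad) or (horizontal distance between bar3 and pad_right below 0.018 m and z of bar3 in the frame of base between 0.087 and 0.097 m and angle between the x axis of bar3 and the x axis of base, either way round below 0.2 rad) or (horizontal distance between bar4 and pad_right below 0.018 m and z of bar4 in the frame of base between 0.087 and 0.097 m and angle between the x axis of bar4 and the x axis of base, either way round below 0.2 rad)) and horizontal distance between cover and base below 0.02 m and z of cover in the frame of base between 0.112 and 0.122 m and angle between cover's own z axis and vertical below 0.05 rad and angle between the y axis of cover and the y axis of base, either way round below 0.12 rad and linear speed of cover below 0.03 m/s and contact force between cover and the fingers below 0.5 N); the robot touches nothing.
It fails at once if one of the other things on the bench (black strip, tape, jar, pen, tweezers) is moved more than 5 cm or the jar is knocked over (distance of any of shim, tape, pot, marker, tweezers from where it was at the start of the episode above 0.05 m or angle between pot's own z axis and vertical above 0.6 rad).
Of module1, module2, module3 only 2 to 3 are there at a start; the rules pass over those that are not, and their reading is None.
At some moment in a run one of cover may be knocked a few centimetres aside while the robot is not near it.
Once in a run the grip may slacken for a moment while it holds something.
It also fails if it takes over 208 s, if anything falls off the work surface, if the arm or the gripper's body presses on something with over 40 N, if the wrist force passes 120 N, or if a joint passes its speed limit or range.

ROBOT

A 7-joint arm with a two-finger parallel gripper is mounted at the origin on the work surface. World frame = base frame: x ahead of the robot, y to its left, z up, the work surface at z = 0. Lengths are in m, angles in rad, forces in N, time in s.
With the tool pointing down it reaches from about 0.35 to 0.9 m from the base axis. Payload 8.1 kg.
Tool frame: the origin (TCP) lies midway between the tips of the shut fingers; the grasp point (between the pads) lies 19 mm behind it; z points along the fingers, x is the direction in which the jaws open and shut, and the axes are right-handed (so a half turn about z gives the same grasp; the last joint's range is limited). The gripper opens to 92 mm and grips with 3 to 60 N. Pads are 19 mm wide; open, the fingers measure 130 mm over their backs; the gripper's body (75 mm by 190 mm) begins 47 mm behind the grasp point.
Start: joints at [1.021, 0.434, 0.025, 1.573, -0.012, 1.134, -0.075], TCP at [0.27, -0.564, 0.227] pointing down, gripper open.
Joint ranges: [-2.62, 2.62], [-0.44, 2.09], [-1.27, 1.32], [0.08, 2.57], [-1.32, 4.46], [0.12, 2], [-2.74, 2.74]. Speed limits (rad/s): [2.22, 2.22, 3.01, 3.01, 3.14, 3.14, 3.14].

INTERFACE

Orientations are given as a rotation vector (axis times angle).
In Python, from cell import arm gives the robot as it stands. The module is installed in compiled form; this text tells all that it offers.
- The arm moves only by the tool play_rows, never from a script. Its argument "motion" is a list of rows, each a list of 7 numbers: the gripper's target within -1 to 1 (fully open at 1, half-way at 0, shut at -1), then the shift along the tool's x, y, z in mm, then the turn, a rotation vector about the tool's x, y, z in rad. In form: [[claw, tx, ty, tz, ax, ay, az], ...]. A call has 1 to 10 rows; each row is the pose to reach, as a shift and turn from the pose measured when the call began, along the tool's axes at that moment; what a row does not reach only later rows make up. A row lasts 1/10 s, in which the tool goes at most 50 mm and 8.59 degrees, less where a joint would pass 70% of its speed; a pose out of reach is approached as far as the arm can. A call with a gripper value outside its range is refused whole. The fingers move at their own pace and stop on an object; "force" is the grip in N (left out, the last holds). Time passes only in rows, so rows that repeat a pose let the fingers close. It gives the time, the measured TCP pose, the force and the opening at its end, in the units of the state.
- arm.observe(): the state, without advancing time (a new reading comes with each control period).
- arm.get_image(name): name is "scene" or "side" or "wrist"; returns a dict with "img" (480x640x3 uint8, blue, green, red), "depth" (480x640 float32, m along the optical axis (not along the pixel's ray), 0 where there is no reading), "K" (3x3 intrinsics, pixels), "rvec" (rotation vector, rad) and "tvec" (3), from world to camera coordinates, as OpenCV has them. Camera axes: x right, y down, z forward; pixel columns grow to the right and rows downward; lengths in m; the calibration is good to about 2 mm. A picture is of the moment at which its call begins.
- arm.sign_off(): hands the job in, once; it reports no verdict.
Trained networks look in a picture, given as the dict that the camera call returned (one of the last four; its "shot" number tells which), for a name from the list of things; names that differ only in an ending like _2 or _b are one class to them, and where a whole thing is asked for, a point or a joint stands for the part that bears it (a point fixed in the world has none). Each returns a list of dicts, best first, with "score" (0 to 1); they miss things now and then, are a little off and sometimes report something else, mostly with a low value. They report only what shows in the picture. A call takes as long as a camera call. They do not tell look-alikes from the thing itself.
- arm.look_for(picture, query): "box" ([left, top, width, height] as shares, 0 to 1, of the picture: columns of its width, rows of its height, round what is visible of it).
The state is a dict: "clock": time; "joints": joint angles; "dq": joint speeds; "joint_efforts": joint torques, N m; "position": TCP position; "ee_rot": TCP orientation; "force": force on the tool from outside, world axes, zero at the start; "ft_torque": the same for the moment, N m; "width": opening from 0.0 (shut) to 1.0 (fully open).
Only numpy, scipy, OpenCV 4.12 (cv2) and the standard library are available. Lean on these libraries where they do the work, as an engineer would, in place of code of your own. Each camera call takes 0.05 s, during which the arm holds its last target. There are 200 camera calls.

## Working session

There is one attempt and no reset: what is moved stays moved. The work goes in short steps, Python scripts to look and compute and a tool call to move; the robot and the scene stay as the last step left them, time stands still between calls to the robot, and variables do not carry over. Pictures are saved under pics/ and viewed, on a budget of 14 in all, crops included, one or two more only if the job needs it, and the job is handed in when it is done.

Besides the shell and the picture viewer there is one more tool, called after "Emit:" in YAML: its name, and indented under it one key for each argument. play_rows: Moves the arm, as the interface text tells. Its arguments: {"type":"object","properties":{"motion":{"type":"array"},"force":{"type":"number"}},"required":["motion"]}

```bash
mkdir -p pics
cat > h.py <<'E'
import numpy as np, cv2
from scipy.spatial.transform import Rotation as R
from cell import arm
def cloud(p):
    d=p["depth"];K=p["K"];v,u=np.mgrid[0:480,0:640]
    c=np.stack([(u-K[0,2])/K[0,0]*d,(v-K[1,2])/K[1,1]*d,d],-1)
    Rm=cv2.Rodrigues(np.array(p["rvec"],float))[0]
    w=(c-np.array(p["tvec"]).reshape(3))@Rm
    w[d<=0]=np.nan
    return w
def st():
    s=arm.observe();print("t",round(s["clock"],2),"pos",np.round(s["position"],4),"rot",np.round(s["ee_rot"],3),"w",round(s["width"],3),"F",np.round(s["force"],1),"j",np.round(s["joints"],2));return s
E
python3 - <<'E'
from h import *
s=st();print(R.from_rotvec(s["ee_rot"]).as_matrix().round(3))
ims=[]
for n in("scene","side","wrist"):
    p=arm.get_image(n);ims.append(p["img"]);w=cloud(p)
    Rm=cv2.Rodrigues(np.array(p["rvec"],float))[0];print(n,"cam",(-Rm.T@np.array(p["tvec"]).reshape(3)).round(3),"axis",Rm[2].round(2), p["K"][0][0])
    cv2.imwrite(f"pics/{n}0.png",p["img"])
    np.savez(f"{n}0.npz",img=p["img"],w=w)
    for q in ["base","module1","bar1","boards","cover","shim","pot"]:
        for r in arm.look_for(p,q)[:6]:
            b=r["box"];u=(b[0]+b[2]/2)*640;v=(b[1]+b[3]/2)*480
            x=w[int(min(v,479)),int(min(u,639))]
            if r["score"]>.3: print(n,q,round(r["score"],2),np.round([b[0]*640,b[1]*480,b[2]*640,b[3]*480]).astype(int),x.round(3))
E
```

```text
t 0.0 pos [ 0.2698 -0.5632  0.226 ] rot [-2.658e+00  1.674e+00  2.000e-03] w 1.001 F [-0.2 -1.  -0.6] j [ 1.02  0.44  0.02  1.57 -0.01  1.13 -0.08]
[[ 0.432 -0.902 -0.001]
 [-0.902 -0.432  0.001]
 [-0.002  0.    -1.   ]]
scene cam [1.19  0.648 0.955] axis [-0.51 -0.51 -0.7 ] 579.9065592230212
scene base 0.75 [274 212 111  96] [0.559 0.038 0.019]
scene module1 0.84 [302 220  18  19] [ 0.541 -0.035  0.051]
scene module1 0.79 [314 233  17  25] [0.559 0.018 0.051]
scene bar1 0.82 [217 141  39  35] [ 0.489 -0.372  0.04 ]
scene bar1 0.81 [255 158  38  35] [ 0.465 -0.249  0.041]
scene bar1 0.78 [176 165  40  34] [ 0.62  -0.367  0.037]
scene bar1 0.77 [215 184  39  28] [ 0.596 -0.248  0.044]
scene bar1 0.73 [340 172  39  29] [ 0.341 -0.073  0.039]
scene bar1 0.57 [256 120  25  26] [ 0.349 -0.409  0.033]
scene boards 0.81 [430 301 105 108] [0.518 0.415 0.015]
scene boards 0.62 [212 185  41  26] [ 0.598 -0.251  0.043]
scene cover 0.61 [370 277 112 100] [0.543 0.297 0.013]
scene cover 0.4 [273 209 110  99] [0.555 0.034 0.019]
scene shim 0.6 [195 233  30  14] [ 0.708 -0.195  0.02 ]
scene shim 0.
[... 485 characters left out ...]
0.241  0.038]
side bar1 0.9 [439 144  40  26] [ 0.331 -0.412  0.037]
side bar1 0.86 [401 227  37  42] [ 0.331 -0.065  0.04 ]
side bar1 0.81 [375 168  38  28] [ 0.452 -0.249  0.04 ]
side bar1 0.71 [384 133  41  33] [ 0.465 -0.373  0.041]
side bar1 0.68 [338 128  33  26] [ 0.599 -0.369  0.029]
side boards 0.87 [161 374 164  89] [0.501 0.418 0.01 ]
side cover 0.77 [188 319 157  80] [0.517 0.293 0.009]
side shim 0.61 [285 164  10  21] [ 0.699 -0.189  0.019]
side pot 0.85 [243 183  25  34] [ 0.717 -0.044  0.055]
side pot 0.44 [209 227  39  42] [ 0.732  0.07  -0.004]
wrist cam [ 0.331 -0.535  0.384] axis [-0.22 -0.11 -0.97] 414.7058091266447
wrist bar1 0.85 [150  10  96 130] [ 0.331 -0.432  0.039]
```

View pics/scene0.png

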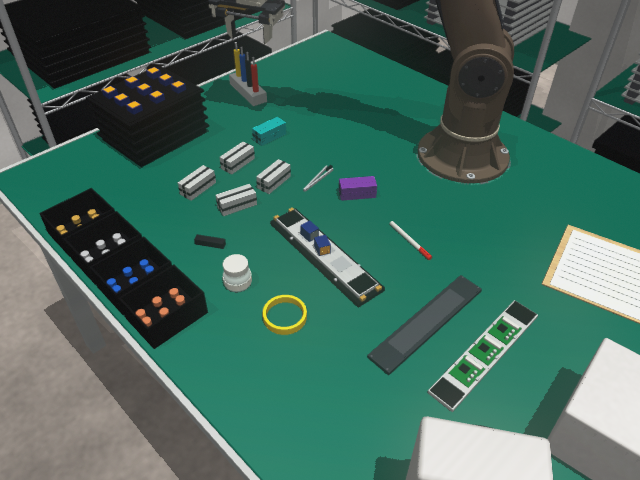

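View pics/side0.png

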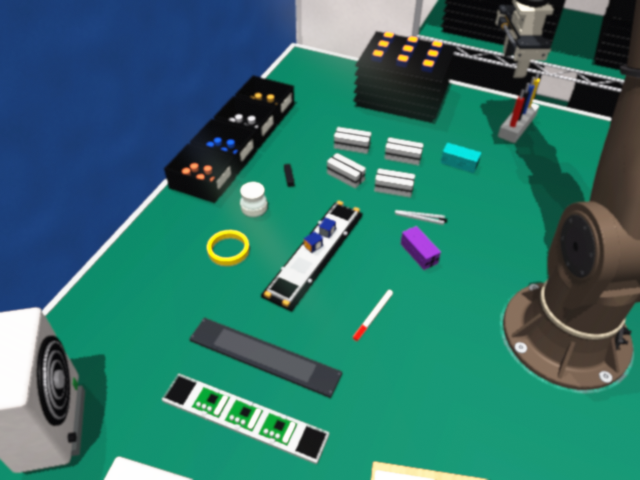

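The scene camera shows two fallen modules on the carrier (about 309,229 and 322,245). Four grey bars lie at upper left, with purple and turquoise decoys nearby. The cover is near (425,325) and the boards near (485,355). The side view agrees. Next I'll measure these precisely.

```bash
cat >> h.py <<'E'
def rects(w,zlo,zhi,xy,rad,res=0.001):
    m=(w[...,2]>zlo)&(w[...,2]<zhi)&(np.hypot(w[...,0]-xy[0],w[...,1]-xy[1])<rad)
    P=w[m][:,:2].astype(np.float32)
    if len(P)<15: return None
    (c,s,a)=cv2.minAreaRect(P*1000)
    if s[0]<s[1]: s=(s[1],s[0]);a+=90
    return np.round(c,1),np.round(s,1),round((a+90)%180-90,1),len(P),round(float(np.median(w[m][:,2])),4)
E
python3 - <<'E'
from h import *
for n in("scene","side"):
    z=np.load(n+"0.npz");w=z["w"]
    t=w[(abs(w[...,0]-.6)<.1)&(abs(w[...,1]-.18)<.03)];print(n,"table z",np.nanmedian(t[:,2]))
    for q,xy in dict(b1=(.475,-.372),b2=(.458,-.249),b3=(.61,-.368),b4=(.585,-.245)).items(): print(q,rects(w,.033,.05,xy,.065))
    print("base",rects(w,.017,.03,(.55,.03),.175),"brd",rects(w,.007,.03,(.55,.03),.18));
    print("mods",rects(w,.04,.065,(.54,-.037),.026),rects(w,.04,.065,(.553,.017),.026))
    print("cover",rects(w,.006,.02,(.53,.295),.165),"boards",rects(w,.006,.03,(.51,.415),.165))
a=cv2.resize(np.load("scene0.npz")["img"][200:310,260:390],None,fx=5,fy=5,interpolation=cv2.INTER_CUBIC)
b=cv2.resize(np.load("side0.npz")["img"][195:310,255:365],None,fx=4.78,fy=4.78,interpolation=cv2.INTER_CUBIC)
h=min(len(a),len(b),600);c=np.hstack([a[:h],b[:h]]);cv2.imwrite("pics/crop1.png",cv2.resize(c,(800,int(h*800/c.shape[1]))))
E
```

```text
scene table z 0.0014283828361719498
b1 (array([ 470.9, -392.9]), array([96. , 49.9]), 8.2, 381, 0.0401)
b2 (array([ 454.2, -265.4]), array([94.8, 48.2]), 9.5, 415, 0.0404)
b3 (array([ 609.4, -382.8]), array([95. , 49.2]), 10.7, 435, 0.0405)
b4 (array([ 579.3, -260. ]), array([91.6, 45.8]), -16.2, 483, 0.0403)
base (array([614.8,   5.2]), array([313.4, 208. ]), 81.9, 2294, 0.0228) brd (array([592.5,   5.8]), array([322. , 261.5]), 82.4, 3447, 0.0214)
mods (array([538.1, -43.3]), array([36.1, 30.6]), 85.3, 182, 0.05) (array([549.7,  10.1]), array([35.4, 29.9]), 63.2, 182, 0.0499)
cover (array([526.3, 289.8]), array([320.5, 305.6]), -81.3, 6568, 0.0116) boards (array([506.2, 402.2]), array([315. , 283.3]), -0.5, 6194, 0.0117)
side table z -0.000505250642744288
b1 (array([ 471. , -395.7]), array([90.3, 47.6]), 9.0, 395, 0.0384)
b2 (array([ 452.9, -266.7]), array([89.9, 47.3]), 11.3, 451, 0.0384)
b3 (array([ 609.5, -383.1]), array([91. , 47.3]), 8.3, 377, 0.0385)
b4 (array([ 578.4, -262.4]), array([91.2, 43.8]), -16.4, 434, 0.0386)
base (array([617.3,   5.4]), array([313.5, 205.2]), 83.9, 2278, 0.0211) brd (array([612.8,   2.3]), array([320.5, 222.9]), 82.4, 3587, 0.0196)
mods (array([537.9, -44.9]), array([34.8, 30.2]), 86.9, 172, 0.0484) (array([550.1,   8.1]), array([32.3, 32.1]), 69.0, 175, 0.0481)
cover (array([537.3, 313.7]), array([315. , 292.3]), -42.8, 7944, 0.0097) boards (array([502.9, 350.1]), array([300.8, 184.1]), 0.8, 7763, 0.0097)
```

View pics/crop1.png

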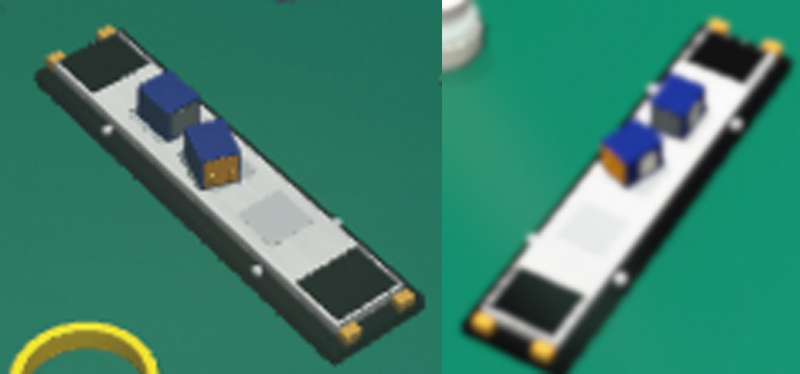

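The near module, at about (550,9) mm, has its amber face towards +y. The far one, at (538,-44), shows its grey end towards +y, so its top points to -y. I'll refine the base and plates and plan the tilt moves.

```bash
cat >> h.py <<'E'
def strip(w,c,ang,L,W,zlo,zhi,it=6):
    """iterative rect fit: c mm, ang deg of long axis, L,W full size mm"""
    P=w[(w[...,2]>zlo)&(w[...,2]<zhi)][:,:2]*1000;c=np.array(c,float)
    for _ in range(it):
        a=np.deg2rad(ang);e=np.array([[np.cos(a),np.sin(a)],[-np.sin(a),np.cos(a)]])
        q=(P-c)@e.T;k=(abs(q[:,0])<L/2+18)&(abs(q[:,1])<W/2+10);Q=P[k].astype(np.float32);q=q[k]
        (c2,s,_)=cv2.minAreaRect(Q)
        # angle from edge midline: regress v on u
        lo=[];us=[]
        for u in np.arange(-L/2+10,L/2-10,8):
            b=q[abs(q[:,0]-u)<6,1]
            if len(b)>8: lo.append((np.percentile(b,3)+np.percentile(b,97))/2);us.append(u)
        if len(us)<4:return None
        k1,k0=np.polyfit(us,lo,1)
        u0=(np.percentile(q[:,0],.5)+np.percentile(q[:,0],99.5))/2
        c=c+e.T@np.array([u0,k0+k1*u0]);ang+=np.rad2deg(np.arctan(k1))
    return np.round(c,1),round(float(ang),2),np.round([np.ptp(q[:,0]),np.ptp(q[:,1])],0),len(q)
def goto(pos_mm,yaw=None,tilt=None,s=None,Rt=None):
    """prints row numbers; yaw deg = direction of tool x in world when pointing down"""
    s=s or arm.observe();R0=R.from_rotvec(s["ee_rot"])
    if Rt is None:
        Rt=down(yaw)
        if tilt is not None: Rt=Rt*R.from_rotvec(tilt)
    t=R0.inv().apply(np.array(pos_mm)-1000*np.array(s["position"]));a=(R0.inv()*Rt).as_rotvec()
    print("row",np.round(t,1),np.round(a,3),"dist",round(np.linalg.norm(t)),"deg",round(np.rad2deg(np.linalg.norm(a)),1))
def down(yaw):
    c,s_=np.cos(np.deg2rad(yaw)),np.sin(np.deg2rad(yaw))
    return R.from_matrix(np.array([[c,s_,0],[s_,-c,0],[0,0,-1]]))
E
python3 - <<'E'
from h import *
for n,dz in(("scene",.0008),("side",-.0008)):
    w=np.load(n+"0.npz")["w"];w[...,2]-=dz
    print(n,"base",strip(w,(555,35),82,300,56,.019,.025),"board",strip(w,(555,35),82,322,76,.008,.025))
    print("cover",strip(w,(530,295),-8,300,56,.005,.02));print("boards",strip(w,(510,415),-8,300,56,.005,.025))
    # raw extents of cover/boards colour free
    for y0 in((.25,.34),(.36,.48)):
        m=(w[...,2]>.006)&(w[...,2]<.03)&(w[...,1]>y0[0])&(w[...,1]<y0[1])&(w[...,0]>.33)&(w[...,0]<.75)
        P=w[m];print(len(P),P.min(0).round(3),P.max(0).round(3))
s=st()
for y in(-8,172): goto((540,0,260),y)
E
```

```text
scene base (array([547.5,  11.2]), 85.33, array([323.,  68.]), 1818) board (array([547.8,  10.8]), 85.21, array([326.,  84.]), 2936)
cover (array([526.9, 290.3]), -0.49, array([307.,  69.]), 3405)
boards (array([503.3, 414.6]), 1.14, array([313.,  68.]), 3872)
3349 [0.374 0.259 0.006] [0.677 0.336 0.017]
3832 [0.351 0.371 0.006] [0.677 0.474 0.022]
side base (array([539.7,  10.6]), 82.6, array([320.,  65.]), 1939) board (array([541.5,  10.5]), 83.58, array([326.,  79.]), 3179)
cover (array([525.4, 288.7]), -0.48, array([322.,  69.]), 4149)
boards (array([501.6, 413. ]), 1.15, array([311.,  70.]), 5217)
4051 [0.342 0.258 0.006] [0.698 0.335 0.018]
5146 [0.352 0.381 0.006] [0.723 0.444 0.022]
t 1.2 pos [ 0.27   -0.5637  0.2267] rot [ 2.658 -1.674 -0.   ] w 1.003 F [-1.1 -0.4  1. ] j [ 1.02  0.43  0.02  1.57 -0.01  1.13 -0.08]
row [-391.7 -487.   -33.3] [ 0.     0.    -0.984] dist 626 deg 56.4
row [-391.7 -487.   -33.3] [ 0.    -0.     2.157] dist 626 deg 123.6
```

Emit:
play_rows:
  motion:
    - [1, -390, -485, -60, 0, 0, -0.95]
    - [1, -390, -485, -60, 0, 0, -0.95]
    - [1, -390, -485, -60, 0, 0, -0.95]
    - [1, -390, -485, -60, 0, 0, -0.95]
    - [1, -390, -485, -60, 0, 0, -0.95]
    - [1, -390, -485, -60, 0, 0, -0.95]
    - [1, -390, -485, -60, 0, 0, -0.95]
    - [1, -390, -485, -60, 0, 0, -0.95]
    - [1, -390, -485, -60, 0, 0, -0.95]
    - [1, -390, -485, -60, 0, 0, -0.95]

```text
clock: 2.2
position: [0.4856, -0.1131, 0.2753]
ee_rot: [3.129, -0.274, 0.001]
force: [0.7, 0.0, 0.8]
width: 0.999
```

```bash
python3 -c "
from h import *
st();goto((540,-20,290),-6)"
```

```text
t 2.2 pos [ 0.4856 -0.1131  0.2753] rot [ 3.129e+00 -2.740e-01  1.000e-03] w 0.999 F [0.7 0.  0.8] j [ 0.46  0.22 -0.41  1.77  0.1   1.16 -0.15]
row [  37.4 -101.1  -14.7] [ 0.    -0.001 -0.07 ] dist 109 deg 4.0
```

Emit:
play_rows:
  motion:
    - [1, 37, -100, -15, 0, 0, -0.07]
    - [1, 37, -100, -15, 0, 0, -0.07]
    - [1, 37, -100, -15, 0, 0, -0.07]
    - [1, 37, -100, -15, 0, 0, -0.07]
    - [1, 37, -100, -15, 0, 0, -0.07]
    - [1, 37, -100, -15, 0, 0, -0.07]
    - [1, 37, -100, -15, 0, 0, -0.07]

```text
clock: 2.9
position: [0.5389, -0.0228, 0.2902]
ee_rot: [3.136, -0.168, 0.001]
force: [-0.9, 0.1, 0.4]
width: 1.002
```

```bash
cat >> h.py <<'E'
def shot(n,name):
    p=arm.get_image(n);w=cloud(p);np.savez(name+".npz",img=p["img"],w=w);cv2.imwrite(f"pics/{name}.png",p["img"]);return p,w
E
python3 - <<'E'
from h import *
st()
p,w=shot("wrist","w1")
t=w[(w[...,2]<.006)];print("table",np.nanmedian(t[:,2]))
print("base",strip(w,(544,11),84,300,56,.019,.026),"board",strip(w,(544,11),84,322,76,.008,.026))
hsv=cv2.cvtColor(p["img"],cv2.COLOR_BGR2HSV)
blue=(hsv[...,0]>105)&(hsv[...,0]<130)&(hsv[...,1]>120)
for c in((.538,-.044),(.550,.009)):
    print(rects(w,.044,.056,c,.026), rects(np.where(blue[...,None],w,np.nan),.03,.06,c,.03))
E
```

```text
t 2.9 pos [ 0.5389 -0.0228  0.2902] rot [ 3.136e+00 -1.680e-01  1.000e-03] w 1.002 F [-0.9  0.1  0.4] j [ 0.3   0.29 -0.47  1.66  0.14  1.23 -0.3 ]
table -0.0011812146647778542
base (array([544. ,   9.6]), 84.0, array([311.,  56.]), 14277) board (array([544. ,   8.7]), 83.98, array([318.,  76.]), 20564)
(array([537.9, -45.1]), array([34.2, 26.8]), 83.9, 973, 0.0487) (array([538.3, -45.2]), array([31.3, 23.8]), 84.3, 755, 0.0487)
(array([548.8,   7.5]), array([34.4, 28.1]), 65.0, 1069, 0.0487) None
```

View pics/w1.png

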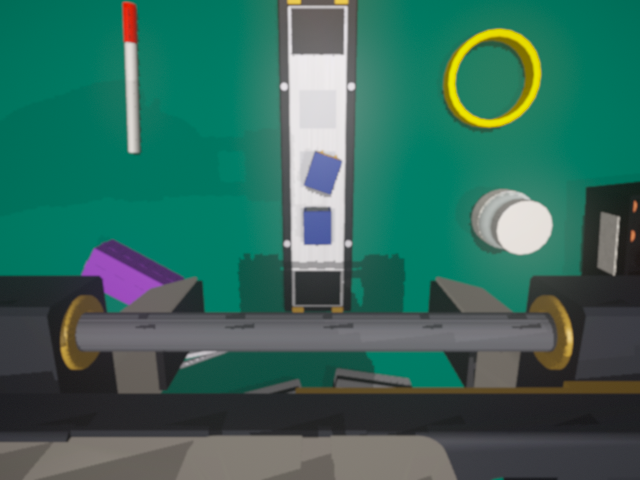

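```bash
cat >> h.py <<'E'
def mod(center,yaw,tiltdeg,off):
    """TCP = center + off*approach"""
    Rt=down(yaw)*R.from_rotvec([np.deg2rad(tiltdeg),0,0]);app=Rt.apply([0,0,1])
    return np.array(center)+off*app,Rt
E
python3 - <<'E'
from h import *
p,Rt=mod((549.3,8.2,36),-25,-45,-80);print(p);goto(p,Rt=Rt)
E
```

```text
[573.2068991   59.46851056  92.56854249]
row [ 25.1 -85.4 197.6] [-0.777 -0.13   0.312] dist 217 deg 48.6
```

Emit:
play_rows:
  motion:
    - [1, 25, -85, 120, -0.777, -0.13, 0.312]
    - [1, 25, -85, 120, -0.777, -0.13, 0.312]
    - [1, 25, -85, 120, -0.777, -0.13, 0.312]
    - [1, 25, -85, 120, -0.777, -0.13, 0.312]
    - [1, 25, -85, 120, -0.777, -0.13, 0.312]
    - [1, 25, -85, 120, -0.777, -0.13, 0.312]
    - [1, 25, -85, 120, -0.777, -0.13, 0.312]
    - [1, 25, -85, 120, -0.777, -0.13, 0.312]
    - [1, 25, -85, 120, -0.777, -0.13, 0.312]

```text
clock: 3.85
position: [0.5734, 0.0578, 0.1713]
ee_rot: [2.313, -0.515, -0.21]
force: [-0.1, 0.3, -0.3]
width: 1.001
```

Run:
```python
from h import *
st()
for off in(-60,7):
    p,Rt=mod((549.3,8.2,36),-25,-45,off);print(p);goto(p,Rt=Rt)
```

```text
t 3.85 pos [0.5734 0.0578 0.1713] rot [ 2.313 -0.515 -0.21 ] w 1.001 F [-0.1  0.3 -0.3] j [-0.35  0.78 -0.23  1.38  0.55  1.71 -1.14]
[567.23017432  46.65138292  78.42640687]
row [ -1.  -56.5  74.9] [-0.003 -0.    -0.002] dist 94 deg 0.2
[547.20814633   3.71400533  31.05025253]
row [ -1.  -56.2 141.9] [-0.003 -0.    -0.002] dist 153 deg 0.2
```

Emit:
play_rows:
  motion:
    - [0.2, -1, -56.5, 75, 0, 0, 0]
    - [0.2, -1, -56.5, 75, 0, 0, 0]
    - [0.2, -1, -56.5, 75, 0, 0, 0]
    - [0.2, -1, -56.3, 100, 0, 0, 0]
    - [0.2, -1, -56.2, 125, 0, 0, 0]
    - [0.2, -1, -56.2, 142, 0, 0, 0]
    - [0.2, -1, -56.2, 142, 0, 0, 0]
  force: 20

```text
clock: 4.55
position: [0.5471, 0.0012, 0.033]
ee_rot: [2.312, -0.519, -0.21]
force: [0.0, 0.4, 0.4]
width: 0.601
```

Emit:
play_rows:
  motion:
    - [-0.8, 0, 0, 0, 0, 0, 0]
    - [-0.8, 0, 0, 0, 0, 0, 0]
    - [-0.8, 0, 0, 0, 0, 0, 0]
    - [-0.8, 0, 0, 0, 0, 0, 0]
    - [-0.8, 0, 0, 0, 0, 0, 0]
    - [-0.8, 0, 0, 0, 0, 0, 0]
  force: 20

```text
clock: 5.15
position: [0.5476, 0.0019, 0.0336]
ee_rot: [2.313, -0.519, -0.209]
force: [1.2, 2.5, 6.3]
width: 0.306
```

Run:
```python
from h import *
st()
shot("scene","s1")
# local->world
b=np.array([544,10.5]);ey=np.array([.1045,.9945])
c=b+45*ey
for z,til in((110,0),(110,45),(39.5,45)):
    p,Rt=mod((*c,z),-6,til,7);print(p);goto(p,Rt=Rt)
```

```text
t 5.15 pos [0.5476 0.0019 0.0336] rot [ 2.313 -0.519 -0.209] w 0.306 F [1.2 2.5 6.3] j [-0.29  0.89 -0.22  1.57  0.61  1.43 -1.25]
[548.7025  55.2525 103.    ]
row [-21.5  14.3 -83.7] [ 0.774  0.128 -0.319] dist 88 deg 48.5
[549.2198895   60.17513223 105.05025253]
row [-23.1  12.5 -88.4] [ 1.551 -0.004 -0.372] dist 92 deg 91.4
[549.2198895   60.17513223  34.55025253]
row [-23.3 -37.2 -38.4] [ 1.551 -0.004 -0.372] dist 58 deg 91.4
```

Emit:
play_rows:
  motion:
    - [-0.8, -4, 22, -25, 0, 0, 0]
    - [-0.8, -21.5, 14.3, -83.7, 0.774, 0.128, -0.319]
    - [-0.8, -21.5, 14.3, -83.7, 0.774, 0.128, -0.319]
    - [-0.8, -21.5, 14.3, -83.7, 0.774, 0.128, -0.319]
    - [-0.8, -21.5, 14.3, -83.7, 0.774, 0.128, -0.319]
    - [-0.8, -21.5, 14.3, -83.7, 0.774, 0.128, -0.319]
    - [-0.8, -21.5, 14.3, -83.7, 0.774, 0.128, -0.319]
    - [-0.8, -21.5, 14.3, -83.7, 0.774, 0.128, -0.319]
    - [-0.8, -21.5, 14.3, -83.7, 0.774, 0.128, -0.319]

```text
clock: 6.1
position: [0.5486, 0.0547, 0.103]
ee_rot: [3.135, -0.168, -0.002]
force: [-0.2, 0.3, 0.1]
width: 0.3
```

Run:
```python
from h import *
st()
b=np.array([544,10.5]);ey=np.array([.1045,.9945])
c=b+45*ey
for z,til in((110,45),(50,45),(39.5,45)):
    p,Rt=mod((*c,z),-6,til,7);print(p);goto(p,Rt=Rt)
```

```text
t 6.1 pos [0.5486 0.0547 0.103 ] rot [ 3.135e+00 -1.680e-01 -2.000e-03] w 0.3 F [-0.2  0.3  0.1] j [ 0.21  0.52 -0.57  1.86  0.36  0.87 -0.64]
[549.2198895   60.17513223 105.05025253]
row [ 0.1 -5.5 -2.1] [ 0.787 -0.    -0.003] dist 6 deg 45.1
[549.2198895   60.17513223  45.05025253]
row [ 0.1 -5.6 57.9] [ 0.787 -0.    -0.003] dist 58 deg 45.1
[549.2198895   60.17513223  34.55025253]
row [ 0.1 -5.6 68.4] [ 0.787 -0.    -0.003] dist 69 deg 45.1
```

Emit:
play_rows:
  motion:
    - [-0.8, 0, -5.5, -2, 0.787, 0, 0]
    - [-0.8, 0, -5.5, -2, 0.787, 0, 0]
    - [-0.8, 0, -5.5, -2, 0.787, 0, 0]
    - [-0.8, 0, -5.5, -2, 0.787, 0, 0]
    - [-0.8, 0, -5.5, -2, 0.787, 0, 0]
    - [-0.8, 0, -5.5, -2, 0.787, 0, 0]
    - [-0.8, 0, -5.5, -2, 0.787, 0, 0]
    - [-0.8, 0, -5.5, 30, 0.787, 0, 0]
    - [-0.8, 0, -5.5, 52, 0.787, 0, 0]
    - [-0.8, 0, -5.5, 52, 0.787, 0, 0]

```text
clock: 7.1
position: [0.5479, 0.0626, 0.0493]
ee_rot: [-2.355, 0.123, -0.045]
force: [-0.5, -0.4, 0.3]
width: 0.299
```

Run:
```python
from h import *
st()
p,w=shot("scene","s2")
cv2.imwrite("pics/s2c.png",cv2.resize(p["img"][150:310,220:400],None,fx=3.3,fy=3.3,interpolation=cv2.INTER_CUBIC))
```

```text
t 7.1 pos [0.5479 0.0626 0.0493] rot [-2.355  0.123 -0.045] w 0.299 F [-0.5 -0.4  0.3] j [ 0.9   0.96 -0.97  1.91 -0.06  0.63  0.12]
```

View pics/s2c.png

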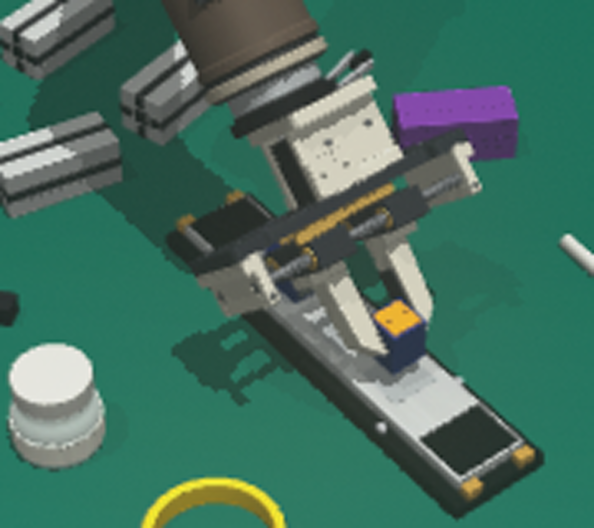

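The module hangs upright with its amber face up, near (400,320) in the crop. Lowering it now.

Emit:
play_rows:
  motion:
    - [-0.8, 0, 7, 7, 0, 0, 0]
    - [-0.8, 0, 9.5, 9.5, 0, 0, 0]
    - [-0.8, 0, 11, 11, 0, 0, 0]
    - [-0.8, 0, 11.5, 11.5, 0, 0, 0]
    - [-0.8, 0, 11.5, 11.5, 0, 0, 0]
    - [-0.8, 0, 11.5, 11.5, 0, 0, 0]

```text
clock: 7.75
position: [0.5487, 0.0625, 0.035]
ee_rot: [-2.355, 0.123, -0.047]
force: [-0.6, 0.7, -0.1]
width: 0.304
```

```bash
python3 -c "
from h import *
st()"
```

```text
t 7.75 pos [0.5487 0.0625 0.035 ] rot [-2.355  0.123 -0.047] w 0.304 F [-0.6  0.7 -0.1] j [ 0.9   0.99 -0.96  1.91 -0.05  0.61  0.13]
```

Emit:
play_rows:
  motion:
    - [-0.8, 0, 1.5, 1.5, 0, 0, 0]
    - [-0.8, 0, 2.5, 2.5, 0, 0, 0]
    - [-0.8, 0, 2.5, 2.5, 0, 0, 0]
    - [-0.8, 0, 2.5, 2.5, 0, 0, 0]

```text
clock: 8.15
position: [0.5489, 0.0628, 0.0336]
ee_rot: [-2.353, 0.121, -0.048]
force: [-6.2, -9.9, 20.2]
width: 0.297
```

```bash
python3 -c "
from h import *
st();p,w=shot('side','sd2')
cv2.imwrite('pics/sd2c.png',cv2.resize(p['img'][190:310,240:380],None,fx=4,fy=4,interpolation=cv2.INTER_CUBIC))
print(rects(w,.048,.062,(.549,.056),.03))
"
```

```text
t 8.15 pos [0.5489 0.0628 0.0336] rot [-2.353  0.121 -0.048] w 0.297 F [-6.2 -9.9 20.2] j [ 0.9   0.99 -0.96  1.91 -0.05  0.61  0.13]
(array([549.9,  56.9]), array([57.3, 39.7]), -27.3, 297, 0.0549)
```

Emit:
play_rows:
  motion:
    - [-0.8, 0, -1, -1, 0, 0, 0]
    - [-0.8, 0, -1, -1, 0, 0, 0]
    - [0.1, 0, -1, -1, 0, 0, 0]
    - [0.1, 0, -1, -1, 0, 0, 0]
    - [0.1, 0, -1, -1, 0, 0, 0]
    - [0.1, 0, -1, -1, 0, 0, 0]
    - [0.1, 0, 0, -30, 0, 0, 0]
    - [0.1, 0, 0, -70, 0, 0, 0]
    - [0.1, 0, 0, -110, 0, 0, 0]
    - [0.1, 0, 0, -110, 0, 0, 0]

```text
clock: 9.2
position: [0.5436, -0.019, 0.1136]
ee_rot: [-2.356, 0.127, -0.056]
force: [0.3, -0.1, 0.1]
width: 0.552
```

Run:
```python
from h import *
st()
for n in("scene","side"):
    p,w=shot(n,n+"3");print(n,rects(w,.045,.062,(.549,.057),.035))
    if n=="side":cv2.imwrite("pics/sd3c.png",cv2.resize(p["img"][190:310,240:380],None,fx=4,fy=4,interpolation=cv2.INTER_CUBIC))
for off in(-80,7):
    p,Rt=mod((538,-44.6,36),-6,45,off);print(p);goto(p,Rt=Rt)
```

```text
t 9.2 pos [ 0.5436 -0.019   0.1136] rot [-2.356  0.127 -0.056] w 0.552 F [ 0.3 -0.1  0.1] j [ 1.05  0.89 -1.02  1.82 -0.07  0.85  0.16]
scene (array([549.4,  61.5]), array([31.4, 30.6]), 84.8, 187, 0.056)
side (array([548.3,  59.1]), array([31.3, 29.8]), 82.8, 184, 0.0545)
[ 532.08697718 -100.8586541    92.56854249]
row [ -0.3  74.2 -47.4] [ 0.001  0.001 -0.   ] dist 88 deg 0.1
[538.5173895  -39.67736777  31.05025253]
row [-0.2 74.1 39.6] [ 0.001  0.001 -0.   ] dist 84 deg 0.1
```

Emit:
play_rows:
  motion:
    - [0.2, 0, 74, -47, 0, 0, 0]
    - [0.2, 0, 74, -47, 0, 0, 0]
    - [0.2, 0, 74, -47, 0, 0, 0]
    - [0.2, 0, 74, -10, 0, 0, 0]
    - [0.2, 0, 74, 20, 0, 0, 0]
    - [0.2, 0, 74, 37, 0, 0, 0]
    - [0.2, 0, 74, 38, 0, 0, 0]
    - [0.2, 0, 74, 38, 0, 0, 0]

```text
clock: 10.1
position: [0.5382, -0.0395, 0.0321]
ee_rot: [-2.353, 0.121, -0.048]
force: [-0.1, -0.0, 0.3]
width: 0.597
```

Emit:
play_rows:
  motion:
    - [-0.8, 0, 0, 0, 0, 0, 0]
    - [-0.8, 0, 0, 0, 0, 0, 0]
    - [-0.8, 0, 0, 0, 0, 0, 0]
    - [-0.8, 0, 0, 0, 0, 0, 0]
    - [-0.8, 0, 0, 0, 0, 0, 0]
    - [-0.8, 0, 0, 0, 0, 0, 0]
  force: 20

```text
clock: 10.7
position: [0.5385, -0.0398, 0.0323]
ee_rot: [-2.353, 0.122, -0.048]
force: [0.4, -2.1, 2.9]
width: 0.308
```

Run:
```python
from h import *
st()
b=np.array([544,10.5]);ey=np.array([.1045,.9945])
c=b-58*ey
for z,til in((110,0),(110,-45),(39.5,-45)):
    p,Rt=mod((*c,z),-6,til,7);print(p);goto(p,Rt=Rt)
```

```text
t 10.7 pos [ 0.5385 -0.0398  0.0323] rot [-2.353  0.122 -0.048] w 0.308 F [ 0.4 -2.1  2.9] j [ 1.04  1.01 -0.95  1.82 -0.    0.78  0.22]
[537.939 -47.181 103.   ]
row [  0.1 -44.8 -55.2] [-0.786  0.002  0.001] dist 71 deg 45.0
[537.4216105  -52.10363223 105.05025253]
row [  0.1 -42.7 -60.1] [-1.571  0.002  0.002] dist 74 deg 90.0
[537.4216105  -52.10363223  34.55025253]
row [  0.2   7.2 -10.3] [-1.571  0.002  0.002] dist 13 deg 90.0
```

Gripped. I'll lift it and rotate by -90°, all relative to this pose.

Emit:
play_rows:
  motion:
    - [-0.8, 0, -25, -25, 0, 0, 0]
    - [-0.8, 0, -45, -55, -0.786, 0, 0]
    - [-0.8, 0, -45, -55, -0.786, 0, 0]
    - [-0.8, 0, -45, -55, -0.786, 0, 0]
    - [-0.8, 0, -45, -55, -0.786, 0, 0]
    - [-0.8, 0, -45, -55, -0.786, 0, 0]
    - [-0.8, 0, -45, -55, -0.786, 0, 0]
    - [-0.8, 0, -42.7, -60, -1.571, 0, 0]
    - [-0.8, 0, -42.7, -60, -1.571, 0, 0]
    - [-0.8, 0, -42.7, -60, -1.571, 0, 0]

```text
clock: 11.7
position: [0.5383, -0.0519, 0.1065]
ee_rot: [2.682, -0.139, -0.028]
force: [0.3, -0.3, -2.3]
width: 0.302
```

Run:
```python
from h import *
st()
b=np.array([544,10.5]);ey=np.array([.1045,.9945])
c=b-58*ey
for z,til in((110,-45),(60,-45),(39.5,-45)):
    p,Rt=mod((*c,z),-6,til,7);print(p);goto(p,Rt=Rt)
```

```text
t 11.7 pos [ 0.5383 -0.0519  0.1065] rot [ 2.682 -0.139 -0.028] w 0.302 F [ 0.3 -0.3 -2.3] j [-0.01  0.55 -0.39  1.87  0.69  1.1  -0.9 ]
[537.4216105  -52.10363223 105.05025253]
row [-0.8 -0.3  1.4] [-0.329 -0.004 -0.   ] dist 2 deg 18.9
[537.4216105  -52.10363223  55.05025253]
row [ -1.  -22.4  46.3] [-0.329 -0.004 -0.   ] dist 51 deg 18.9
[537.4216105  -52.10363223  34.55025253]
row [ -1.  -31.4  64.7] [-0.329 -0.004 -0.   ] dist 72 deg 18.9
```

Emit:
play_rows:
  motion:
    - [-0.8, -1, 0, 1, -0.329, 0, 0]
    - [-0.8, -1, 0, 1, -0.329, 0, 0]
    - [-0.8, -1, 0, 1, -0.329, 0, 0]
    - [-0.8, -1, 0, 1, -0.329, 0, 0]
    - [-0.8, -1, -22, 46, -0.329, 0, 0]
    - [-0.8, -1, -22, 46, -0.329, 0, 0]
    - [-0.8, -1, -26, 54, -0.329, 0, 0]
    - [-0.8, -1, -28.5, 59, -0.329, 0, 0]
    - [-0.8, -1, -28.5, 59, -0.329, 0, 0]
    - [-0.8, -1, -28.5, 59, -0.329, 0, 0]

```text
clock: 12.7
position: [0.5379, -0.0523, 0.0421]
ee_rot: [2.355, -0.124, -0.045]
force: [-0.3, -0.4, 0.1]
width: 0.307
```

Run:
```python
from h import *
st()
p,w=shot("side","sd4")
cv2.imwrite("pics/sd4c.png",cv2.resize(p["img"][170:310,240:400],None,fx=4,fy=4,interpolation=cv2.INTER_CUBIC))
```

```text
t 12.7 pos [ 0.5379 -0.0523  0.0421] rot [ 2.355 -0.124 -0.045] w 0.307 F [-0.3 -0.4  0.1] j [-0.25  0.78 -0.28  1.84  0.87  1.26 -1.2 ]
```

View pics/sd4c.png

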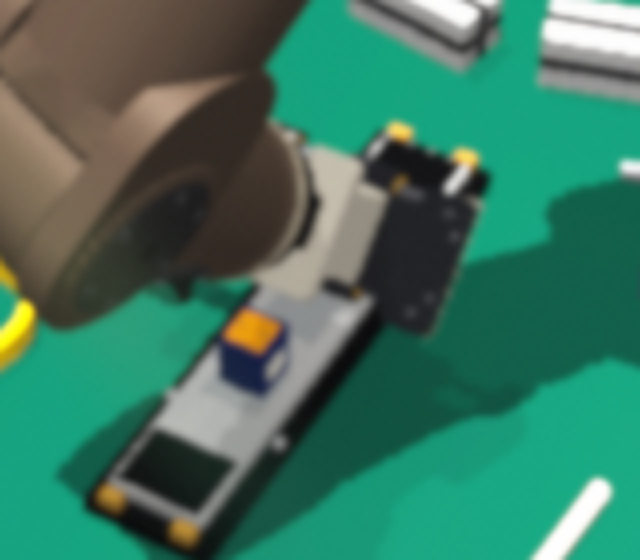

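B stands upright at (250,345). A is hidden behind the gripper. Lowering A.

Emit:
play_rows:
  motion:
    - [-0.8, 0, -3, 3, 0, 0, 0]
    - [-0.8, 0, -4, 4, 0, 0, 0]
    - [-0.8, 0, -5, 5, 0, 0, 0]
    - [-0.8, 0, -5, 5, 0, 0, 0]
    - [-0.8, 0, -5, 5, 0, 0, 0]

```text
clock: 13.25
position: [0.5379, -0.0521, 0.0349]
ee_rot: [2.354, -0.123, -0.045]
force: [-0.0, 0.1, -1.0]
width: 0.307
```

```bash
python3 -c "
from h import *
st()"
```

```text
t 13.25 pos [ 0.5379 -0.0521  0.0349] rot [ 2.354 -0.123 -0.045] w 0.307 F [-0.   0.1 -1. ] j [-0.25  0.79 -0.28  1.84  0.88  1.25 -1.21]
```

Emit:
play_rows:
  motion:
    - [-0.8, 0, -0.8, 0.8, 0, 0, 0]
    - [-0.8, 0, -0.8, 0.8, 0, 0, 0]
    - [0.1, 0, -0.5, 0.5, 0, 0, 0]
    - [0.1, 0, -0.5, 0.5, 0, 0, 0]
    - [0.1, 0, 0, 0, 0, 0, 0]
    - [0.1, 0, 0, -3, 0, 0, 0]
    - [0.1, 0, 0, -30, 0, 0, 0]
    - [0.1, 0, 0, -70, 0, 0, 0]
    - [0.1, 0, 0, -110, 0, 0, 0]
    - [0.1, 0, 0, -110, 0, 0, 0]

```text
clock: 14.25
position: [0.5474, 0.0311, 0.1155]
ee_rot: [2.361, -0.12, -0.037]
force: [-0.7, 0.6, 0.1]
width: 0.55
```

Run:
```python
from h import *
st()
for n in("scene","side"):
    p,w=shot(n,n+"5")
    for c in((.549,.060),(.538,-.047)):print(n,rects(w,.045,.062,c,.035))
    w=w.copy()
    for q,c in dict(b1=(471,-394,9),b2=(453.5,-266,10),b3=(609.5,-383,9),b4=(579,-261,-16)).items():print(q,rects(w,.033,.05,np.array(c[:2])/1000,.065))
goto((579,-261,200),74);goto((579,-261,200),-106)
```

```text
t 14.25 pos [0.5474 0.0311 0.1155] rot [ 2.361 -0.12  -0.037] w 0.55 F [-0.7  0.6  0.1] j [-0.34  0.72 -0.33  1.71  0.76  1.44 -1.14]
scene (array([549.6,  62.1]), array([30.7, 28.5]), -4.7, 167, 0.0559)
scene (array([550.2, -47.7]), array([31.8, 12.9]), 70.5, 63, 0.0543)
b1 (array([ 471.8, -392.4]), array([100.8,  44.3]), 6.8, 381, 0.0401)
b2 (array([ 453.1, -266.2]), array([94.6, 45.5]), 10.1, 421, 0.0403)
b3 (array([ 609.5, -380.8]), array([93.8, 45.3]), 11.5, 445, 0.0405)
b4 (array([ 580.1, -259.5]), array([91.9, 48.5]), -15.9, 488, 0.0404)
side (array([548.5,  60.2]), array([31.8, 29.7]), 83.3, 185, 0.0544)
side None
b1 (array([ 470.9, -394.2]), array([90.8, 48.7]), 9.7, 395, 0.0385)
b2 (array([ 453.3, -267.3]), array([90. , 47.2]), 10.3, 459, 0.0385)
b3 (array([ 609.5, -383.9]), array([89.9, 47.8]), 9.1, 374, 0.0386)
b4 (array([ 579.6, -261.8]), array([94.5, 46.3]), -14.7, 432, 0.0386)
row [ 62.5 261.1 138. ] [ 0.654  0.539 -1.319] dist 302 deg 89.8
row [ 62.5 261.1 138. ] [ 0.564 -0.684  1.646] dist 302 deg 107.1
```

```bash
python3 -c "
from h import *
goto((520,-300,280),-96)"
```

```text
row [  8.2 349.5 112.7] [ 0.607 -0.617  1.483] dist 367 deg 98.4
```

Emit:
play_rows:
  motion:
    - [1, 0, 40, -40, 0, 0, 0]
    - [1, 8, 349, 112, 0.607, -0.617, 1.483]
    - [1, 8, 349, 112, 0.607, -0.617, 1.483]
    - [1, 8, 349, 112, 0.607, -0.617, 1.483]
    - [1, 8, 349, 112, 0.607, -0.617, 1.483]
    - [1, 8, 349, 112, 0.607, -0.617, 1.483]
    - [1, 8, 349, 112, 0.607, -0.617, 1.483]
    - [1, 8, 349, 112, 0.607, -0.617, 1.483]
    - [1, 8, 349, 112, 0.607, -0.617, 1.483]
    - [1, 8, 349, 112, 0.607, -0.617, 1.483]

```text
clock: 15.35
position: [0.518, -0.3025, 0.2796]
ee_rot: [2.293, -1.87, -0.013]
force: [0.7, 0.5, -0.0]
width: 0.998
```

Emit:
play_rows:
  motion:
    - [1, 0, 0, 0, 0, 0, 0.2]
    - [1, 0, 0, 0, 0, 0, 0.2]

```text
clock: 15.55
position: [0.5155, -0.3052, 0.2786]
ee_rot: [2.082, -2.099, 0.012]
force: [0.7, 0.8, -0.3]
width: 1.0
```

Run:
```python
from h import *
st();goto((520,-300,280),-96)
for n in("scene","side"):
    p,w=shot(n,n+"6")
    for c in((.549,.060),(.538,-.047)):print(n,rects(w,.045,.062,c,.035))
p,w=shot("wrist","w6");print(np.nanmedian(w[w[...,2]<.006][:,2]))
for q,c in dict(b1=(471,-394,9),b2=(453.5,-266,10),b3=(609.5,-383,9),b4=(579,-261,-16)).items():print(q,rects(w,.034,.046,np.array(c[:2])/1000,.06))
```

```text
t 15.55 pos [ 0.5155 -0.3052  0.2786] rot [ 2.082 -2.099  0.012] w 1.0 F [ 0.7  0.8 -0.3] j [ 0.37  0.39 -0.05  1.52  0.19  1.31 -1.31]
row [-4.9 -4.2 -2.6] [ 0.118 -0.143  0.096] dist 7 deg 11.9
scene (array([549.2,  60.8]), array([33. , 29.7]), 83.6, 184, 0.0562)
scene (array([539.2, -46.9]), array([31.2, 29.9]), 82.9, 165, 0.0558)
side (array([548. ,  58.7]), array([32.4, 29.3]), 83.3, 189, 0.0544)
side (array([538.5, -47.7]), array([33.4, 29.8]), 83.4, 158, 0.0546)
-0.0013013910097247454
b1 (array([ 471.8, -394.8]), array([91. , 40.5]), 7.7, 3332, 0.0386)
b2 (array([ 454.1, -267.9]), array([90.9, 40. ]), 10.1, 3555, 0.0387)
b3 (array([ 610.6, -382.9]), array([90.6, 40.5]), 9.3, 4946, 0.0386)
b4 (array([ 580. , -261.9]), array([90.6, 40.1]), -15.3, 5031, 0.0388)
```

View pics/scene6.png

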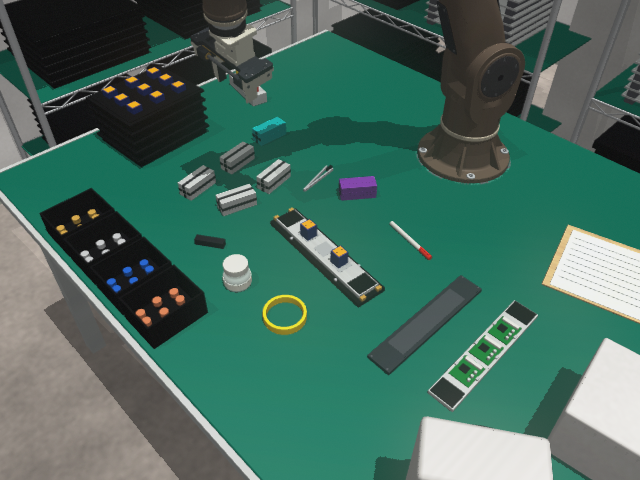

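Both modules stand amber-up at (308,230) and (339,257). Next is bar4, going onto the right pad.

```bash
python3 -c "
from h import *
st();goto((580,-261.7,80),-105.5);goto((580,-261.7,12),-105.5)"
```

```text
t 15.7 pos [ 0.5169 -0.3031  0.2786] rot [ 2.094 -2.088  0.011] w 0.998 F [-0.1  0.6  0.2] j [ 0.37  0.39 -0.05  1.52  0.19  1.31 -1.3 ]
row [-67.1 -87.1 181.8] [ 0.106 -0.152  0.272] dist 212 deg 18.9
row [-76.3 -95.6 248.7] [ 0.106 -0.152  0.272] dist 277 deg 18.9
```

Emit:
play_rows:
  motion:
    - [0.5, -67, -87, 182, 0.106, -0.152, 0.272]
    - [0.5, -67, -87, 182, 0.106, -0.152, 0.272]
    - [0.5, -67, -87, 182, 0.106, -0.152, 0.272]
    - [0.5, -67, -87, 182, 0.106, -0.152, 0.272]
    - [0.5, -67, -87, 182, 0.106, -0.152, 0.272]
    - [0.5, -67, -87, 182, 0.106, -0.152, 0.272]
    - [0.5, -72, -91, 215, 0.106, -0.152, 0.272]
    - [0.5, -76, -95.5, 248, 0.106, -0.152, 0.272]
    - [0.5, -76, -95.5, 248, 0.106, -0.152, 0.272]
    - [0.5, -76, -95.5, 248, 0.106, -0.152, 0.272]

```text
clock: 16.7
position: [0.5806, -0.263, 0.0149]
ee_rot: [-1.901, 2.5, -0.002]
force: [0.7, -0.5, 0.8]
width: 0.749
```

```bash
python3 -c "
from h import *
st();goto((580,-261.7,12),-105.5)"
```

```text
t 16.7 pos [ 0.5806 -0.263   0.0149] rot [-1.901e+00  2.500e+00 -2.000e-03] w 0.749 F [ 0.7 -0.5  0.8] j [ 0.37  0.68 -0.05  1.73  0.05  0.73 -1.54]
row [-1.1  0.9  2.9] [-0.002 -0.     0.   ] dist 3 deg 0.1
```

Emit:
play_rows:
  motion:
    - [-0.6, -1, 1, 3, 0, 0, 0]
    - [-0.6, -1, 1, 3, 0, 0, 0]
    - [-0.6, -1, 1, 3, 0, 0, 0]
    - [-0.6, -1, 1, 3, 0, 0, 0]
    - [-0.6, -1, 1, 3, 0, 0, 0]
    - [-0.6, -1, 1, -40, 0, 0, 0]
    - [-0.6, -1, 1, -80, 0, 0, 0]
    - [-0.6, -1, 1, -100, 0, 0, 0]
    - [-0.6, -1, 1, -100, 0, 0, 0]
  force: 25

```text
clock: 17.6
position: [0.5817, -0.2624, 0.1183]
ee_rot: [-1.899, 2.498, -0.01]
force: [-0.2, -0.5, -1.4]
width: 0.428
```

```bash
python3 -c "
from h import *
st();goto((530.6,-116.8,90),-96);goto((530.6,-116.8,34),-96);goto((530.6,-116.8,50),-96)"
```

```text
t 17.6 pos [ 0.5817 -0.2624  0.1183] rot [-1.899  2.498 -0.01 ] w 0.428 F [-0.2 -0.5 -1.4] j [ 0.37  0.55 -0.05  1.66  0.03  0.92 -1.53]
row [-126.7   88.3   27.6] [-0.007 -0.001 -0.166] dist 157 deg 9.5
row [-126.7   88.7   83.6] [-0.007 -0.001 -0.166] dist 176 deg 9.5
row [-126.7   88.6   67.6] [-0.007 -0.001 -0.166] dist 169 deg 9.5
```

Emit:
play_rows:
  motion:
    - [-0.6, -127, 88, 20, 0, 0, -0.166]
    - [-0.6, -127, 88, 20, 0, 0, -0.166]
    - [-0.6, -127, 88, 20, 0, 0, -0.166]
    - [-0.6, -127, 88, 20, 0, 0, -0.166]
    - [-0.6, -127, 88.6, 55, 0, 0, -0.166]
    - [-0.6, -127, 88.6, 70, 0, 0, -0.166]
    - [-0.6, -127, 88.6, 78, 0, 0, -0.166]
    - [-0.6, -127, 88.6, 78, 0, 0, -0.166]

```text
clock: 18.4
position: [0.5296, -0.1165, 0.0381]
ee_rot: [-2.102, 2.333, -0.007]
force: [-1.0, -0.3, -1.5]
width: 0.429
```

```bash
python3 -c "
from h import *
st();goto((530.6,-116.8,34),-96);goto((530.6,-116.8,30),-96)"
```

```text
t 18.4 pos [ 0.5296 -0.1165  0.0381] rot [-2.102  2.333 -0.007] w 0.429 F [-1.  -0.3 -1.5] j [ 0.19  0.54 -0.11  1.96  0.09  0.64 -1.65]
row [ 0.2 -1.   4.1] [-0.004 -0.002  0.   ] dist 4 deg 0.3
row [ 0.2 -1.   8.1] [-0.004 -0.002  0.   ] dist 8 deg 0.3
```

Emit:
play_rows:
  motion:
    - [-0.6, 0, -1, 3, 0, 0, 0]
    - [-0.6, 0, -1, 4.5, 0, 0, 0]
    - [-0.6, 0, -1, 5, 0, 0, 0]
    - [-0.6, 0, -1, 5, 0, 0, 0]

```text
clock: 18.8
position: [0.5312, -0.1168, 0.0345]
ee_rot: [-2.101, 2.333, -0.009]
force: [-3.1, 0.4, 10.8]
width: 0.432
```

```bash
python3 -c "
from h import *
st()"
```

```text
t 18.8 pos [ 0.5312 -0.1168  0.0345] rot [-2.101  2.333 -0.009] w 0.432 F [-3.1  0.4 10.8] j [ 0.19  0.54 -0.11  1.96  0.1   0.63 -1.65]
```

Emit:
play_rows:
  motion:
    - [0.15, 0, 0, 0, 0, 0, 0]
    - [0.15, 0, 0, 0, 0, 0, 0]
    - [0.15, 0, 0, 0, 0, 0, 0]
    - [0.15, 0, 0, -20, 0, 0, 0]
    - [0.15, 0, 0, -60, 0, 0, 0]
    - [0.15, 0, 0, -90, 0, 0, 0]
    - [0.15, 0, 0, -90, 0, 0, 0]

```text
clock: 19.5
position: [0.5335, -0.117, 0.1286]
ee_rot: [-2.097, 2.33, -0.017]
force: [0.1, 0.8, -0.1]
width: 0.575
```

```bash
python3 -c "
from h import *
st();goto((454,-267.6,70),-80);goto((454,-267.6,11),-80)"
```

```text
t 19.5 pos [ 0.5335 -0.117   0.1286] rot [-2.097  2.33  -0.017] w 0.575 F [ 0.1  0.8 -0.1] j [ 0.21  0.41 -0.12  1.89  0.07  0.83 -1.62]
row [158.   64.   58.1] [-0.012 -0.004 -0.279] dist 180 deg 16.0
row [157.9  64.7 117.1] [-0.012 -0.004 -0.279] dist 207 deg 16.0
```

Emit:
play_rows:
  motion:
    - [0.5, 158, 64, 30, 0, 0, -0.279]
    - [0.5, 158, 64, 30, 0, 0, -0.279]
    - [0.5, 158, 64, 30, 0, 0, -0.279]
    - [0.5, 158, 64, 30, 0, 0, -0.279]
    - [0.5, 158, 64, 58, 0, 0, -0.279]
    - [0.5, 158, 64, 90, 0, 0, -0.279]
    - [0.5, 158, 64.5, 117, 0, 0, -0.279]
    - [0.5, 158, 64.5, 117, 0, 0, -0.279]
    - [0.5, 158, 64.5, 117, 0, 0, -0.279]

```text
clock: 20.4
position: [0.4539, -0.2675, 0.0109]
ee_rot: [-2.403, 2.017, -0.016]
force: [0.4, 0.5, 0.4]
width: 0.75
```

```bash
python3 -c "
from h import *
st();goto((454,-267.6,12),-80)"
```

```text
t 20.4 pos [ 0.4539 -0.2675  0.0109] rot [-2.403  2.017 -0.016] w 0.75 F [0.4 0.5 0.4] j [ 0.53  0.56 -0.14  2.02  0.13  0.55 -1.09]
row [ 0.1 -0.1 -1.1] [-0.01  -0.005 -0.   ] dist 1 deg 0.6
```

Emit:
play_rows:
  motion:
    - [-0.6, 0, 0, -1, 0, 0, 0]
    - [-0.6, 0, 0, -1, 0, 0, 0]
    - [-0.6, 0, 0, -1, 0, 0, 0]
    - [-0.6, 0, 0, -1, 0, 0, 0]
    - [-0.6, 0, 0, -1, 0, 0, 0]
    - [-0.6, 0, 0, -50, 0, 0, 0]
    - [-0.6, 0, 0, -100, 0, 0, 0]
    - [-0.6, 0, 0, -140, 0, 0, 0]
    - [-0.6, 0, 0, -140, 0, 0, 0]
  force: 25

```text
clock: 21.3
position: [0.4553, -0.2684, 0.1563]
ee_rot: [-2.401, 2.015, -0.03]
force: [1.1, -0.0, -1.5]
width: 0.437
```

```bash
python3 -c "
from h import *
st();goto((557.4,137.8,150),-96);goto((557.4,137.8,38),-96)"
```

```text
t 21.3 pos [ 0.4553 -0.2684  0.1563] rot [-2.401  2.015 -0.03 ] w 0.437 F [ 1.1 -0.  -1.5] j [ 0.57  0.35 -0.17  1.9   0.08  0.87 -1.04]
row [-382.4 -170.8    5.4] [-0.019 -0.008  0.279] dist 419 deg 16.0
row [-383.6 -168.8  117.4] [-0.019 -0.008  0.279] dist 435 deg 16.0
```

Emit:
play_rows:
  motion:
    - [-0.6, -382, -171, 5, -0.019, -0.008, 0.279]
    - [-0.6, -382, -171, 5, -0.019, -0.008, 0.279]
    - [-0.6, -382, -171, 5, -0.019, -0.008, 0.279]
    - [-0.6, -382, -171, 5, -0.019, -0.008, 0.279]
    - [-0.6, -382, -171, 5, -0.019, -0.008, 0.279]
    - [-0.6, -382, -171, 5, -0.019, -0.008, 0.279]
    - [-0.6, -382, -171, 5, -0.019, -0.008, 0.279]
    - [-0.6, -382, -171, 5, -0.019, -0.008, 0.279]
    - [-0.6, -382, -171, 5, -0.019, -0.008, 0.279]
    - [-0.6, -382, -171, 5, -0.019, -0.008, 0.279]

```text
clock: 22.3
position: [0.5571, 0.1428, 0.1493]
ee_rot: [-2.109, 2.327, 0.004]
force: [-0.1, -1.1, -1.1]
width: 0.436
```

```bash
python3 -c "
from h import *
st();goto((557.4,137.8,60),-96);goto((557.4,137.8,34),-96)"
```

```text
t 22.3 pos [0.5571 0.1428 0.1493] rot [-2.109  2.327  0.004] w 0.436 F [-0.1 -1.1 -1.1] j [-0.18  0.44 -0.22  1.78  0.11  0.93 -2.12]
row [ 5.2 -0.9 89.3] [0.001 0.003 0.007] dist 89 deg 0.4
row [  5.3  -0.9 115.3] [0.001 0.003 0.007] dist 115 deg 0.4
```

Emit:
play_rows:
  motion:
    - [-0.6, 5, -1, 20, 0, 0, 0]
    - [-0.6, 5, -1, 60, 0, 0, 0]
    - [-0.6, 5, -1, 95, 0, 0, 0]
    - [-0.6, 5, -1, 109, 0, 0, 0]
    - [-0.6, 5, -1, 111, 0, 0, 0]
    - [-0.6, 5, -1, 111, 0, 0, 0]

```text
clock: 22.9
position: [0.5578, 0.1379, 0.0387]
ee_rot: [-2.109, 2.327, 0.004]
force: [0.7, 0.2, -1.5]
width: 0.433
```

```bash
python3 -c "
from h import *
st();goto((557.4,137.8,34),-96)"
```

```text
t 22.9 pos [0.5578 0.1379 0.0387] rot [-2.109  2.327  0.004] w 0.433 F [ 0.7  0.2 -1.5] j [-0.19  0.58 -0.2   1.87  0.16  0.7  -2.15]
row [0.1 0.4 4.7] [0.001 0.003 0.006] dist 5 deg 0.4
```

Emit:
play_rows:
  motion:
    - [-0.6, 0, 0, 3, 0, 0, 0]
    - [-0.6, 0, 0, 5, 0, 0, 0]
    - [-0.6, 0, 0, 5.5, 0, 0, 0]
    - [-0.6, 0, 0, 5.5, 0, 0, 0]

```text
clock: 23.3
position: [0.5588, 0.1381, 0.0347]
ee_rot: [-2.107, 2.326, 0.002]
force: [-1.9, -0.5, 6.3]
width: 0.435
```

Emit:
play_rows:
  motion:
    - [0.15, 0, 0, 0, 0, 0, 0]
    - [0.15, 0, 0, 0, 0, 0, 0]
    - [0.15, 0, 0, 0, 0, 0, 0]
    - [0.15, 0, 0, -20, 0, 0, 0]
    - [0.15, 0, 0, -60, 0, 0, 0]
    - [0.15, 0, 0, -110, 0, 0, 0]
    - [0.15, 0, 0, -160, 0, 0, 0]
    - [0.15, 0, 0, -200, 0, 0, 0]
    - [0.15, 0, 0, -200, 0, 0, 0]

```text
clock: 24.2
position: [0.5614, 0.1387, 0.241]
ee_rot: [-2.101, 2.319, -0.005]
force: [0.2, 0.3, -0.1]
width: 0.577
```

Run:
```python
from h import *
st()
for n in("scene","side"):
    p,w=shot(n,n+"7")
    for c in((.549,.060),(.538,-.047)):print(n,rects(w,.051,.0585,c,.03))
    for c in((.5574,.1378),(.5306,-.1168)): print("bar",rects(w,.058,.07,c,.06))
    print("cover",strip(w,(526,289.5),-.5,300,56,.006,.02)); print("boards",strip(w,(502.5,413.8),1.1,300,56,.006,.025))
goto((505,390,260),-89)
```

```text
t 24.2 pos [0.5614 0.1387 0.241 ] rot [-2.101  2.319 -0.005] w 0.577 F [ 0.2  0.3 -0.1] j [-0.16  0.36 -0.23  1.67  0.09  1.12 -2.09]
scene (array([549.3,  61. ]), array([29.9, 29.7]), 83.1, 131, 0.056)
scene (array([537.7, -47.5]), array([32.3, 31.8]), 80.3, 108, 0.0562)
bar (array([558.3, 139.6]), array([92.7, 42.5]), -5.4, 676, 0.0629)
bar (array([ 529.6, -114.9]), array([94. , 43.3]), -6.3, 488, 0.0626)
cover (array([533.1, 339.2]), -0.53, array([304.,  65.]), 3640)
boards (array([503.4, 414.5]), 1.18, array([315.,  69.]), 3868)
side (array([548.7,  58.3]), array([32.2, 29.9]), 82.9, 141, 0.055)
side (array([538.6, -47.5]), array([33.1, 29.1]), 85.6, 122, 0.0545)
bar (array([557.7, 137.9]), array([91.9, 43.8]), -6.4, 682, 0.0609)
bar (array([532.3, -98.4]), array([91.3, 79.7]), -6.1, 466, 0.0608)
cover (array([531.9, 337.4]), -0.41, array([301.,  59.]), 4183)
boards (array([501.5, 412.9]), 1.16, array([301.,  58.]), 5021)
row [-246.    78.4  -23.8] [-0.003  0.004 -0.116] dist 259 deg 6.7
```

The bars are on the pads. The cover has been knocked to about (532,338), which leaves only a 19 mm gap to the boards. I'll grip the cover by its free +x end and slide it back clear.

```bash
python3 -c "
from h import *
goto((670,338.3,80),-90.4)"
```

```text
row [-210.1  -90.3  156.6] [-0.003  0.004 -0.092] dist 277 deg 5.3
```

Emit:
play_rows:
  motion:
    - [0.5, -210, -90, 60, 0, 0, -0.092]
    - [0.5, -210, -90, 60, 0, 0, -0.092]
    - [0.5, -210, -90, 60, 0, 0, -0.092]
    - [0.5, -210, -90, 60, 0, 0, -0.092]
    - [0.5, -210, -90, 60, 0, 0, -0.092]
    - [0.5, -210, -90, 156, 0, 0, -0.092]
    - [0.5, -210, -90, 156, 0, 0, -0.092]
    - [0.5, -210, -90, 156, 0, 0, -0.092]

```text
clock: 25.1
position: [0.664, 0.3351, 0.0704]
ee_rot: [2.208, -2.22, -0.006]
force: [-0.5, -0.9, -0.4]
width: 0.752
```

Run:
```python
from h import *
st()
p,w=shot("wrist","w8")
bz=np.nanmedian(w[(w[...,2]<.006)&(w[...,2]>-.006)][:,2]);print(bz)
m=(w[...,2]>.006)&(w[...,2]<.02);P=w[m]
for x in np.arange(.60,.70,.01):
    k=abs(P[:,0]-x)<.002
    for a,b in((.29,.375),(.375,.45)):
        q=P[k&(P[:,1]>a)&(P[:,1]<b)]
        if len(q)>5: print(round(x,3),q[:,1].min().round(4),q[:,1].max().round(4),end=" | ")
    print()
goto((670,338.3,4),-90.4)
```

```text
t 25.1 pos [0.664  0.3351 0.0704] rot [ 2.208 -2.22  -0.006] w 0.752 F [-0.5 -0.9 -0.4] j [-0.41  0.78 -0.22  1.36  0.18  1.03 -2.25]
-0.001135126910213796
0.6 0.3092 0.3644 | 0.6 0.3867 0.3947 | 
0.61 0.3096 0.3633 | 


0.64 0.309 0.3641 | 0.64 0.4178 0.4253 | 
0.65 0.3086 0.3645 | 0.65 0.395 0.4258 | 
0.66 0.3089 0.3639 | 
0.67 0.3085 0.3642 | 
0.68 0.3083 0.3641 | 

row [-2.2 -4.  71.3] [ 0.005 -0.002  0.001] dist 71 deg 0.3
```

View pics/w8.png

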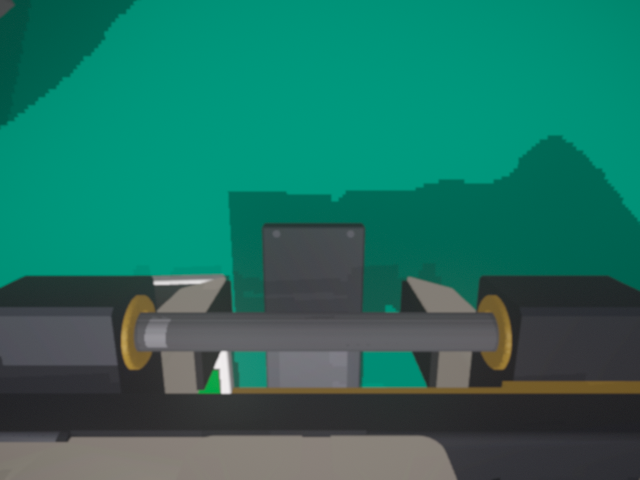

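Emit:
play_rows:
  motion:
    - [0.5, -0.5, -4, 40, 0, 0, 0]
    - [0.5, -0.5, -4, 62, 0, 0, 0]
    - [0.5, -0.5, -4, 67, 0, 0, 0]
    - [0.5, -0.5, -4, 68, 0, 0, 0]
    - [0.5, -0.5, -4, 68, 0, 0, 0]

```text
clock: 25.65
position: [0.6715, 0.3375, 0.01]
ee_rot: [2.213, -2.228, -0.003]
force: [0.5, 0.7, 0.1]
width: 0.747
```

Emit:
play_rows:
  motion:
    - [-0.4, 0, 0, 0, 0, 0, 0]
    - [-0.4, 0, 0, 0, 0, 0, 0]
    - [-0.4, 0, 0, 0, 0, 0, 0]
    - [-0.4, 0, 0, 0, 0, 0, 0]
    - [-0.4, 0, 0, 0, 0, 0, 0]
  force: 20

```text
clock: 26.15
position: [0.6718, 0.3375, 0.0105]
ee_rot: [2.214, -2.228, -0.002]
force: [0.3, -1.0, 3.3]
width: 0.368
```

```bash
python3 -c "
from h import *
st()"
```

```text
t 26.15 pos [0.6718 0.3375 0.0105] rot [ 2.214e+00 -2.228e+00 -2.000e-03] w 0.368 F [ 0.3 -1.   3.3] j [-0.42  0.85 -0.21  1.39  0.2   0.93 -2.26]
```

Emit:
play_rows:
  motion:
    - [0.5, 0, 0, -3, 0, 0, 0]
    - [0.5, 0, 0, -3, 0, 0, 0]
    - [0.5, 0, 0, -3, 0, 0, 0]
    - [0.5, 0, 0, -3, 0, 0, 0]
    - [0.5, 0, 0, -3, 0, 0, 0]
    - [0.5, 0, 0, 3, 0, 0, 0]
    - [0.5, 0, 0, 6, 0, 0, 0]
    - [0.5, 0, 0, 7, 0, 0, 0]
    - [0.5, 0, 0, 7, 0, 0, 0]

```text
clock: 27.05
position: [0.6715, 0.3373, 0.003]
ee_rot: [2.213, -2.228, -0.003]
force: [0.4, -0.3, 0.5]
width: 0.743
```

```bash
python3 -c "
from h import *
st()"
```

```text
t 27.05 pos [0.6715 0.3373 0.003 ] rot [ 2.213 -2.228 -0.003] w 0.743 F [ 0.4 -0.3  0.5] j [-0.42  0.86 -0.21  1.39  0.2   0.92 -2.26]
```

Emit:
play_rows:
  motion:
    - [-0.2, 0, 0, 0, 0, 0, 0]
    - [-0.2, 0, 0, 0, 0, 0, 0]
    - [-0.2, 0, 0, 0, 0, 0, 0]
    - [-0.2, 0, 0, 0, 0, 0, 0]
    - [-0.2, 0, 0, 0, 0, 0, 0]
    - [-0.2, 10, 0, -0.5, 0, 0, 0]
    - [-0.2, 22, 0, -0.5, 0, 0, 0]
    - [-0.2, 34, 0, -0.5, 0, 0, 0]
    - [-0.2, 46, 0, -0.5, 0, 0, 0]
    - [-0.2, 46, 0, -0.5, 0, 0, 0]
  force: 40

```text
clock: 28.05
position: [0.6719, 0.2871, 0.0033]
ee_rot: [2.208, -2.23, 0.0]
force: [-0.1, -1.8, -1.7]
width: 0.603
```

Emit:
play_rows:
  motion:
    - [0.4, 0, 0, 0, 0, 0, 0]
    - [0.4, 0, 0, 0, 0, 0, 0]
    - [0.4, 0, 0, 0, 0, 0, 0]
    - [0.4, 0, 0, -30, 0, 0, 0]
    - [0.4, 0, 0, -80, 0, 0, 0]
    - [0.4, 0, 0, -120, 0, 0, 0]
    - [0.4, 0, 0, -120, 0, 0, 0]

```text
clock: 28.75
position: [0.6756, 0.2903, 0.1309]
ee_rot: [-2.206, 2.226, -0.005]
force: [0.8, 0.0, 0.5]
width: 0.701
```

Run:
```python
from h import *
st()
for n in("scene","side"):
    p,w=shot(n,n+"9")
    m=(w[...,2]>.006)&(w[...,2]<.02)
    print("cover",strip(w,(531,300),-.5,300,56,.006,.02)); print("boards",strip(w,(502.5,413.8),1.1,300,56,.006,.025))
goto((503,413.7,120),-88.9)
```

```text
t 28.75 pos [0.6756 0.2903 0.1309] rot [-2.206  2.226 -0.005] w 0.701 F [0.8 0.  0.5] j [-0.35  0.7  -0.23  1.36  0.17  1.09 -2.18]
cover (array([533.4, 299.1]), -0.33, array([314.,  72.]), 2179)
boards (array([503.4, 414.6]), 1.11, array([306.,  64.]), 3863)
cover (array([532. , 288.5]), -0.22, array([301.,  59.]), 3905)
boards (array([501.2, 412.9]), 1.16, array([301.,  59.]), 5030)
row [-123.8  170.8    4.7] [-0.    -0.001 -0.028] dist 211 deg 1.6
```

Emit:
play_rows:
  motion:
    - [0.6, -123, 171, 5, 0, 0, -0.028]
    - [0.6, -123, 171, 5, 0, 0, -0.028]
    - [0.6, -123, 171, 5, 0, 0, -0.028]
    - [0.6, -123, 171, 5, 0, 0, -0.028]
    - [0.6, -123, 171, 5, 0, 0, -0.028]
    - [0.6, -123, 171, 5, 0, 0, -0.028]
    - [0.6, -123, 171, 50, 0, 0, -0.028]
    - [0.6, -123, 171, 85, 0, 0, -0.028]
    - [0.6, -123, 171, 85, 0, 0, -0.028]
    - [0.6, -123, 171, 85, 0, 0, -0.028]

```text
clock: 29.85
position: [0.5039, 0.4113, 0.0392]
ee_rot: [2.239, -2.2, 0.002]
force: [-0.1, 0.3, 0.1]
width: 0.8
```

Run:
```python
from h import *
st();goto((502.3,413.4,3),-88.9)
p,w=shot("wrist","w10")
m=(w[...,2]>.005)&(w[...,2]<.012);P=w[m]
for x in np.arange(.5,.66,.02):
    k=abs(P[:,0]-x)<.002;q=P[k&(P[:,1]>.36)&(P[:,1]<.46)]
    if len(q)>5: print(round(x,3),q[:,1].min().round(4),q[:,1].max().round(4))
print(P[abs(P[:,1]-.413)<.02][:,0].max(),P[abs(P[:,1]-.413)<.02][:,0].min())
```

```text
t 29.85 pos [0.5039 0.4113 0.0392] rot [ 2.239e+00 -2.200e+00  2.000e-03] w 0.8 F [-0.1  0.3  0.1] j [-0.61  0.68 -0.24  1.67  0.21  0.82 -2.5 ]
row [-2.3  1.5 36.2] [ 0.001 -0.003 -0.002] dist 36 deg 0.2
0.5 0.3851 0.4407
0.52 0.3857 0.4414
0.54 0.3857 0.4419
0.56 0.3864 0.4419
0.58 0.3866 0.4424
0.6 0.3873 0.443
0.62 0.3873 0.4438
0.624310522492857 0.44625022374145745
```

Emit:
play_rows:
  motion:
    - [0.6, -2, 1.5, 20, 0, 0, 0]
    - [0.6, -2, 1.5, 31, 0, 0, 0]
    - [0.6, -2, 1.5, 35, 0, 0, 0]
    - [0.6, -2, 1.5, 36, 0, 0, 0]
    - [0.6, -2, 1.5, 36, 0, 0, 0]
    - [-0.2, -2, 1.5, 36, 0, 0, 0]
    - [-0.2, -2, 1.5, 36, 0, 0, 0]
    - [-0.2, -2, 1.5, 36, 0, 0, 0]
    - [-0.2, -2, 1.5, 36, 0, 0, 0]
    - [-0.2, -2, 1.5, 36, 0, 0, 0]
  force: 50

```text
clock: 30.9
position: [0.503, 0.4143, 0.005]
ee_rot: [-2.241, 2.202, -0.003]
force: [-0.2, -2.1, 6.6]
width: 0.602
```

```bash
python3 -c "
from h import *
st()"
```

```text
t 30.9 pos [0.503  0.4143 0.005 ] rot [-2.241  2.202 -0.003] w 0.602 F [-0.2 -2.1  6.6] j [-0.62  0.73 -0.23  1.69  0.23  0.76 -2.52]
```

Emit:
play_rows:
  motion:
    - [0.6, 0, 0, 0, 0, 0, 0]
    - [0.6, 0, 0, 0, 0, 0, 0]
    - [0.6, 0, 0, 2, 0, 0, 0]
    - [0.6, 0, 0, 3.5, 0, 0, 0]
    - [0.6, 0, 0, 3.5, 0, 0, 0]
    - [-0.2, 0, 0, 3.5, 0, 0, 0]
    - [-0.2, 0, 0, 3.5, 0, 0, 0]
    - [-0.2, 0, 0, 3.5, 0, 0, 0]
    - [-0.2, 0, 0, 3.5, 0, 0, 0]
    - [-0.2, 0, 0, 3.5, 0, 0, 0]
  force: 50

```text
clock: 31.9
position: [0.5031, 0.4143, 0.0015]
ee_rot: [-2.24, 2.202, -0.003]
force: [-0.2, 0.0, 0.8]
width: 0.604
```

Emit:
play_rows:
  motion:
    - [-0.2, 0, 0, -10, 0, 0, 0]
    - [-0.2, 0, 0, -30, 0, 0, 0]
    - [-0.2, 0, 0, -60, 0, 0, 0]
    - [-0.2, 0, 0, -100, 0, 0, 0]
    - [-0.2, 0, 0, -140, 0, 0, 0]
    - [-0.2, 0, 0, -160, 0, 0, 0]
    - [-0.2, 0, 0, -160, 0, 0, 0]

```text
clock: 32.6
position: [0.5042, 0.4159, 0.1657]
ee_rot: [-2.236, 2.197, -0.003]
force: [0.2, 0.3, -2.2]
width: 0.606
```

Run:
```python
from h import *
st()
p,w=shot("side","sd11")
T=w[(abs(w[...,2]-.17)<.06)&(abs(w[...,1]-.414)<.05)]
for x in np.arange(.36,.66,.03):
    k=T[abs(T[:,0]-x)<.01]
    if len(k):print(round(x,2),len(k),np.median(k[:,2]).round(4))
print(T[:,0].min(),T[:,0].max())
cv2.imwrite("pics/sd11c.png",p["img"][150:480,100:500])
goto((544,10.5,160),-6)
```

```text
t 32.6 pos [0.5042 0.4159 0.1657] rot [-2.236  2.197 -0.003] w 0.606 F [ 0.2  0.3 -2.2] j [-0.6   0.55 -0.27  1.56  0.16  1.05 -2.46]
0.36 447 0.1724
0.39 471 0.1727
0.42 474 0.1745
0.45 441 0.1742
0.48 444 0.1742
0.51 51 0.1762
0.57 36 0.1762
0.6 387 0.1739
0.63 399 0.1742
0.66 42 0.1739
0.35246950913441744 0.6540037679847366
row [405.  -33.7   2.8] [-0.003 -0.002 -1.449] dist 406 deg 83.0
```

View pics/sd11c.png

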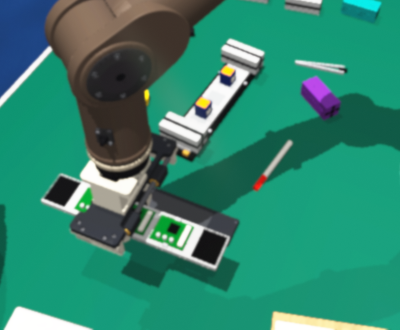

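The board carrier hangs level and is gripped at its middle. Carrying it to the stack.

Emit:
play_rows:
  motion:
    - [-0.2, 405, -34, 30, -0.003, -0.002, -1.449]
    - [-0.2, 405, -34, 30, -0.003, -0.002, -1.449]
    - [-0.2, 405, -34, 30, -0.003, -0.002, -1.449]
    - [-0.2, 405, -34, 30, -0.003, -0.002, -1.449]
    - [-0.2, 405, -34, 30, -0.003, -0.002, -1.449]
    - [-0.2, 405, -34, 30, -0.003, -0.002, -1.449]
    - [-0.2, 405, -34, 30, -0.003, -0.002, -1.449]
    - [-0.2, 405, -34, 30, -0.003, -0.002, -1.449]
    - [-0.2, 405, -34, 30, -0.003, -0.002, -1.449]
    - [-0.2, 405, -34, 30, -0.003, -0.002, -1.449]
  force: 50

```text
clock: 33.65
position: [0.543, 0.0064, 0.1305]
ee_rot: [3.136, -0.163, -0.006]
force: [1.0, 0.1, -2.7]
width: 0.601
```

```bash
python3 -c "
from h import *
st();goto((544,10.5,90),-6);"
```

```text
t 33.65 pos [0.543  0.0064 0.1305] rot [ 3.136 -0.163 -0.006] w 0.601 F [ 1.   0.1 -2.7] j [ 0.32  0.48 -0.59  1.85  0.33  0.92 -0.52]
row [ 0.7 -4.2 40.5] [0.001 0.004 0.001] dist 41 deg 0.2
```

Emit:
play_rows:
  motion:
    - [-0.2, 0.5, -4, 15, 0, 0, 0]
    - [-0.2, 0.5, -4, 35, 0, 0, 0]
    - [-0.2, 0.5, -4, 40, 0, 0, 0]
    - [-0.2, 0.5, -4, 40, 0, 0, 0]

```text
clock: 34.05
position: [0.5422, 0.0108, 0.0886]
ee_rot: [3.136, -0.164, -0.012]
force: [0.1, 0.8, -2.1]
width: 0.599
```

Run:
```python
from h import *
st()
for n in("scene","side"):
    p,w=shot(n,n+"12");print(strip(w,(544,10.5),84,300,56,.085,.115))
goto((544,10.5,66),-6)
```

```text
t 34.05 pos [0.5422 0.0108 0.0886] rot [ 3.136 -0.164 -0.012] w 0.599 F [ 0.1  0.8 -2.1] j [ 0.29  0.53 -0.56  1.89  0.37  0.83 -0.57]
(array([539.9,  12.8]), 82.34, array([303.,  75.]), 1923)
(array([544.5,  10.5]), 84.39, array([305.,  76.]), 2077)
row [ 0.5  0.4 24.4] [0.001 0.004 0.001] dist 24 deg 0.3
```

Emit:
play_rows:
  motion:
    - [-0.2, 1, 0, 12, 0, 0, 0]
    - [-0.2, 1, 0, 20, 0, 0, 0]
    - [-0.2, 1, 0, 23, 0, 0, 0]
    - [-0.2, 1, 0, 24.5, 0, 0, 0]
    - [-0.2, 1, 0, 24.5, 0, 0, 0]

```text
clock: 34.65
position: [0.5445, 0.0108, 0.0657]
ee_rot: [3.137, -0.163, -0.007]
force: [0.5, -0.0, -3.0]
width: 0.603
```

```bash
python3 -c "
from h import *
st()"
```

```text
t 34.65 pos [0.5445 0.0108 0.0657] rot [ 3.137 -0.163 -0.007] w 0.603 F [ 0.5 -0.  -3. ] j [ 0.27  0.56 -0.54  1.9   0.4   0.79 -0.59]
```

Emit:
play_rows:
  motion:
    - [-0.2, 0, 0, 1.5, 0, 0, 0]
    - [-0.2, 0, 0, 2.5, 0, 0, 0]
    - [-0.2, 0, 0, 3, 0, 0, 0]
    - [-0.2, 0, 0, 3, 0, 0, 0]

```text
clock: 35.05
position: [0.5448, 0.0109, 0.0635]
ee_rot: [3.136, -0.163, -0.006]
force: [-2.7, -0.6, 5.8]
width: 0.601
```

```bash
python3 -c "
from h import *
st()"
```

```text
t 35.05 pos [0.5448 0.0109 0.0635] rot [ 3.136 -0.163 -0.006] w 0.601 F [-2.7 -0.6  5.8] j [ 0.27  0.57 -0.54  1.91  0.4   0.78 -0.6 ]
```

Emit:
play_rows:
  motion:
    - [0.6, 0, 0, 0, 0, 0, 0]
    - [0.6, 0, 0, 0, 0, 0, 0]
    - [0.6, 0, 0, 0, 0, 0, 0]
    - [0.6, 0, 0, 0, 0, 0, 0]
    - [0.6, 0, 0, -15, 0, 0, 0]
    - [0.6, 0, 0, -50, 0, 0, 0]
    - [0.6, 0, 0, -90, 0, 0, 0]
    - [0.6, 0, 0, -90, 0, 0, 0]

```text
clock: 35.85
position: [0.5481, 0.0119, 0.1583]
ee_rot: [-3.137, 0.163, -0.007]
force: [-0.9, 0.6, -0.7]
width: 0.803
```

Run:
```python
from h import *
st()
for n in("scene","side"):
    p,w=shot(n,n+"13");print(strip(w,(544,10.5),84,300,56,.065,.085))
    q=w[(abs(w[...,2]-.075)<.012)];b=np.array([.544,.0105])
    for l in(-.13,-.06,.06,.13):
        c=b+l*np.array([.1045,.9945]);k=q[np.hypot(*(q[:,:2]-c).T)<.015];print(l,len(k),np.median(k[:,2]).round(4),end=" ")
    print()
goto((560,-300,180),-80)
```

```text
t 35.85 pos [0.5481 0.0119 0.1583] rot [-3.137  0.163 -0.007] w 0.803 F [-0.9  0.6 -0.7] j [ 0.32  0.45 -0.6   1.81  0.31  0.97 -0.51]
(array([548.3,  12. ]), 86.53, array([302.,  74.]), 2559)
-0.13 83 0.0728 -0.06 85 0.0754 0.06 121 0.0758 0.13 122 0.0737 
(array([542.,  13.]), 81.5, array([307.,  70.]), 2450)
-0.13 2 0.0723 -0.06 88 0.0724 0.06 126 0.0735 0.13 141 0.0714 
row [ 46.6 307.7 -25.5] [0.002 0.    1.292] dist 312 deg 74.0
```

Emit:
play_rows:
  motion:
    - [0.5, 0, 30, -30, 0, 0, 0.2]
    - [0.5, 46, 308, -30, 0, 0, 1.292]
    - [0.5, 46, 308, -30, 0, 0, 1.292]
    - [0.5, 46, 308, -30, 0, 0, 1.292]
    - [0.5, 46, 308, -30, 0, 0, 1.292]
    - [0.5, 46, 308, -30, 0, 0, 1.292]
    - [0.5, 46, 308, -30, 0, 0, 1.292]
    - [0.5, 46, 308, -30, 0, 0, 1.292]
    - [0.5, 46, 308, -30, 0, 0, 1.292]
    - [0.5, 46, 308, -30, 0, 0, 1.292]

```text
clock: 36.95
position: [0.5585, -0.3001, 0.1827]
ee_rot: [2.402, -2.02, -0.005]
force: [0.5, 0.6, 0.4]
width: 0.753
```

```bash
python3 -c "
from h import *
st();goto((610.3,-382.8,80),-80.8);goto((610.3,-382.8,11.5),-80.8)"
```

```text
t 36.95 pos [ 0.5585 -0.3001  0.1827] rot [ 2.402 -2.02  -0.005] w 0.753 F [0.5 0.6 0.4] j [ 0.56  0.5  -0.22  1.59  0.12  1.07 -1.1 ]
row [ 90.4 -37.2 102.5] [0.004 0.    0.012] dist 142 deg 0.7
row [ 90.4 -37.5 171. ] [0.004 0.    0.012] dist 197 deg 0.7
```

Emit:
play_rows:
  motion:
    - [0.5, 90, -37, 60, 0, 0, 0.012]
    - [0.5, 90, -37, 100, 0, 0, 0.012]
    - [0.5, 90, -37, 100, 0, 0, 0.012]
    - [0.5, 90, -37.5, 140, 0, 0, 0.012]
    - [0.5, 90, -37.5, 165, 0, 0, 0.012]
    - [0.5, 90.4, -37.5, 170, 0, 0, 0.012]
    - [0.5, 90.4, -37.5, 170, 0, 0, 0.012]
    - [0.5, 90.4, -37.5, 170, 0, 0, 0.012]

```text
clock: 37.75
position: [0.6113, -0.3831, 0.014]
ee_rot: [2.392, -2.033, -0.002]
force: [-0.1, -0.4, 1.0]
width: 0.746
```

Emit:
play_rows:
  motion:
    - [-0.6, 0, 0, 0, 0, 0, 0]
    - [-0.6, 0, 0, 0, 0, 0, 0]
    - [-0.6, 0, 0, 0, 0, 0, 0]
    - [-0.6, 0, 0, 0, 0, 0, 0]
    - [-0.6, 0, 0, 0, 0, 0, 0]
    - [-0.6, 0, 0, -50, 0, 0, 0]
    - [-0.6, 0, 0, -100, 0, 0, 0]
    - [-0.6, 0, 0, -150, 0, 0, 0]
    - [-0.6, 0, 0, -150, 0, 0, 0]
  force: 25

```text
clock: 38.65
position: [0.6155, -0.3846, 0.1726]
ee_rot: [-2.393, 2.034, -0.018]
force: [0.3, -0.5, -0.8]
width: 0.431
```

```bash
python3 -c "
from h import *
st();goto((530.6,-116.8,150),-96);goto((530.6,-116.8,90),-96)"
```

```text
t 38.65 pos [ 0.6155 -0.3846  0.1726] rot [-2.393  2.034 -0.018] w 0.431 F [ 0.3 -0.5 -0.8] j [ 0.6   0.65 -0.2   1.35  0.13  1.14 -1.02]
row [-278.2   40.9   20. ] [-0.009 -0.007  0.266] dist 282 deg 15.3
row [-278.7   41.4   80. ] [-0.009 -0.007  0.266] dist 293 deg 15.3
```

Emit:
play_rows:
  motion:
    - [-0.6, -278, 41, 10, -0.009, -0.007, 0.266]
    - [-0.6, -278, 41, 10, -0.009, -0.007, 0.266]
    - [-0.6, -278, 41, 10, -0.009, -0.007, 0.266]
    - [-0.6, -278, 41, 20, -0.009, -0.007, 0.266]
    - [-0.6, -278, 41, 20, -0.009, -0.007, 0.266]
    - [-0.6, -278, 41, 20, -0.009, -0.007, 0.266]
    - [-0.6, -278, 41, 20, -0.009, -0.007, 0.266]
    - [-0.6, -278, 41, 60, -0.009, -0.007, 0.266]
    - [-0.6, -278, 41, 75, -0.009, -0.007, 0.266]
    - [-0.6, -278, 41, 75, -0.009, -0.007, 0.266]

```text
clock: 39.65
position: [0.5291, -0.118, 0.0926]
ee_rot: [2.099, -2.332, -0.005]
force: [-0.6, 0.0, -1.1]
width: 0.434
```

```bash
python3 -c "
from h import *
st();goto((530.6,-116.8,86),-96)"
```

```text
t 39.65 pos [ 0.5291 -0.118   0.0926] rot [ 2.099 -2.332 -0.005] w 0.434 F [-0.6  0.  -1.1] j [ 0.26  0.47 -0.19  1.91  0.12  0.78 -1.67]
row [-1.4 -1.4  6.6] [ 0.005 -0.001 -0.   ] dist 7 deg 0.3
```

Emit:
play_rows:
  motion:
    - [-0.6, -1.4, -1.4, 3, 0, 0, 0]
    - [-0.6, -1.4, -1.4, 5.5, 0, 0, 0]
    - [-0.6, -1.4, -1.4, 7, 0, 0, 0]
    - [-0.6, -1.4, -1.4, 7, 0, 0, 0]

```text
clock: 40.05
position: [0.5313, -0.1169, 0.0864]
ee_rot: [2.1, -2.333, -0.003]
force: [-0.3, -0.1, 3.4]
width: 0.435
```

```bash
python3 -c "
from h import *
st()"
```

```text
t 40.05 pos [ 0.5313 -0.1169  0.0864] rot [ 2.1   -2.333 -0.003] w 0.435 F [-0.3 -0.1  3.4] j [ 0.26  0.48 -0.19  1.91  0.13  0.77 -1.68]
```

Emit:
play_rows:
  motion:
    - [0.15, 0, 0, 0, 0, 0, 0]
    - [0.15, 0, 0, 0, 0, 0, 0]
    - [0.15, 0, 0, 0, 0, 0, 0]
    - [0.15, 0, 0, -20, 0, 0, 0]
    - [0.15, 0, 0, -60, 0, 0, 0]
    - [0.15, 0, 0, -90, 0, 0, 0]
    - [0.15, 0, 0, -90, 0, 0, 0]

```text
clock: 40.75
position: [0.5342, -0.1171, 0.1807]
ee_rot: [-2.1, 2.334, -0.006]
force: [0.8, -0.2, -0.0]
width: 0.574
```

```bash
python3 -c "
from h import *
st();goto((471.8,-394.4,90),-81.7);goto((471.8,-394.4,11.5),-81.7)"
```

```text
t 40.75 pos [ 0.5342 -0.1171  0.1807] rot [-2.1    2.334 -0.006] w 0.574 F [ 0.8 -0.2 -0. ] j [ 0.27  0.36 -0.2   1.81  0.09  0.97 -1.64]
row [282.2  33.3  90.8] [-0.004 -0.002 -0.25 ] dist 298 deg 14.3
row [282.1  33.7 169.3] [-0.004 -0.002 -0.25 ] dist 331 deg 14.3
```

Emit:
play_rows:
  motion:
    - [0.5, 282, 33, 20, 0, 0, -0.25]
    - [0.5, 282, 33, 20, 0, 0, -0.25]
    - [0.5, 282, 33, 20, 0, 0, -0.25]
    - [0.5, 282, 33, 20, 0, 0, -0.25]
    - [0.5, 282, 33, 60, 0, 0, -0.25]
    - [0.5, 282, 33, 90, 0, 0, -0.25]
    - [0.5, 282, 33, 90, 0, 0, -0.25]
    - [0.5, 282, 33, 90, 0, 0, -0.25]
    - [0.5, 282, 33.5, 135, 0, 0, -0.25]
    - [0.5, 282, 33.5, 135, 0, 0, -0.25]

```text
clock: 41.75
position: [0.4706, -0.3905, 0.0427]
ee_rot: [-2.377, 2.051, 0.004]
force: [-0.8, 0.1, -0.9]
width: 0.75
```

```bash
python3 -c "
from h import *
st();goto((471.8,-394.4,11.5),-81.7)"
```

```text
t 41.75 pos [ 0.4706 -0.3905  0.0427] rot [-2.377  2.051  0.004] w 0.75 F [-0.8  0.1 -0.9] j [ 0.72  0.62 -0.16  1.77  0.13  0.76 -0.93]
row [ 4.2 -0.6 31.2] [0.    0.004 0.002] dist 32 deg 0.2
```

Emit:
play_rows:
  motion:
    - [0.5, 4, -0.6, 18, 0, 0, 0]
    - [0.5, 4, -0.6, 28, 0, 0, 0]
    - [0.5, 4, -0.6, 31, 0, 0, 0]
    - [0.5, 4, -0.6, 31, 0, 0, 0]
    - [-0.6, 4, -0.6, 31, 0, 0, 0]
    - [-0.6, 4, -0.6, 31, 0, 0, 0]
    - [-0.6, 4, -0.6, 31, 0, 0, 0]
    - [-0.6, 4, -0.6, 31, 0, 0, 0]
    - [-0.6, 4, -0.6, 31, 0, 0, 0]
  force: 25

```text
clock: 42.65
position: [0.4719, -0.3944, 0.0121]
ee_rot: [-2.377, 2.051, 0.004]
force: [-1.1, -0.3, 3.2]
width: 0.432
```

Emit:
play_rows:
  motion:
    - [-0.6, 0, 0, -50, 0, 0, 0]
    - [-0.6, 0, 0, -100, 0, 0, 0]
    - [-0.6, 0, 0, -150, 0, 0, 0]
    - [-0.6, 0, 0, -190, 0, 0, 0]
    - [-0.6, 0, 0, -190, 0, 0, 0]

```text
clock: 43.15
position: [0.4747, -0.3968, 0.2085]
ee_rot: [-2.376, 2.05, -0.012]
force: [0.6, 0.3, -1.0]
width: 0.437
```

```bash
python3 -c "
from h import *
st();goto((557.4,137.8,195),-96)"
```

```text
t 43.15 pos [ 0.4747 -0.3968  0.2085] rot [-2.376  2.05  -0.012] w 0.437 F [ 0.6  0.3 -1. ] j [ 0.74  0.44 -0.18  1.61  0.09  1.09 -0.89]
row [-516.8 -160.    12.6] [-0.008 -0.003  0.252] dist 541 deg 14.4
```

Emit:
play_rows:
  motion:
    - [-0.6, -517, -160, 12, -0.008, -0.003, 0.252]
    - [-0.6, -517, -160, 12, -0.008, -0.003, 0.252]
    - [-0.6, -517, -160, 12, -0.008, -0.003, 0.252]
    - [-0.6, -517, -160, 12, -0.008, -0.003, 0.252]
    - [-0.6, -517, -160, 12, -0.008, -0.003, 0.252]
    - [-0.6, -517, -160, 12, -0.008, -0.003, 0.252]
    - [-0.6, -517, -160, 12, -0.008, -0.003, 0.252]
    - [-0.6, -517, -160, 12, -0.008, -0.003, 0.252]
    - [-0.6, -517, -160, 12, -0.008, -0.003, 0.252]
    - [-0.6, -517, -160, 12, -0.008, -0.003, 0.252]

```text
clock: 44.15
position: [0.5505, 0.1004, 0.1952]
ee_rot: [2.101, -2.334, -0.001]
force: [0.6, -0.4, -1.2]
width: 0.432
```

```bash
python3 -c "
from h import *
st();goto((557.4,137.8,150),-96);goto((557.4,137.8,92),-96)"
```

```text
t 44.15 pos [0.5505 0.1004 0.1952] rot [ 2.101e+00 -2.334e+00 -1.000e-03] w 0.432 F [ 0.6 -0.4 -1.2] j [-0.06  0.38 -0.3   1.76  0.13  1.03 -2.07]
row [-37.9  -3.   45.2] [ 0.001 -0.001 -0.001] dist 59 deg 0.1
row [-38.   -3.1 103.2] [ 0.001 -0.001 -0.001] dist 110 deg 0.1
```

Emit:
play_rows:
  motion:
    - [-0.6, -38, -3, 20, 0, 0, 0]
    - [-0.6, -38, -3, 45, 0, 0, 0]
    - [-0.6, -38, -3, 45, 0, 0, 0]
    - [-0.6, -38, -3, 80, 0, 0, 0]
    - [-0.6, -38, -3, 103, 0, 0, 0]
    - [-0.6, -38, -3, 103, 0, 0, 0]
    - [-0.6, -38, -3, 103, 0, 0, 0]

```text
clock: 44.85
position: [0.5576, 0.1368, 0.093]
ee_rot: [2.099, -2.335, -0.0]
force: [0.2, -0.2, -0.5]
width: 0.438
```

```bash
python3 -c "
from h import *
st();goto((557.4,137.8,85),-96)"
```

```text
t 44.85 pos [0.5576 0.1368 0.093 ] rot [ 2.099 -2.335 -0.   ] w 0.438 F [ 0.2 -0.2 -0.5] j [-0.13  0.52 -0.28  1.83  0.19  0.82 -2.18]
row [-1.   0.3  8. ] [ 0.001 -0.001 -0.002] dist 8 deg 0.2
```

Emit:
play_rows:
  motion:
    - [-0.6, -1, 0, 4, 0, 0, 0]
    - [-0.6, -1, 0, 7, 0, 0, 0]
    - [-0.6, -1, 0, 9, 0, 0, 0]
    - [-0.6, -1, 0, 9, 0, 0, 0]

```text
clock: 45.25
position: [0.5578, 0.1377, 0.0841]
ee_rot: [2.099, -2.336, -0.0]
force: [-0.0, -0.5, -1.2]
width: 0.433
```

```bash
python3 -c "
from h import *
st()"
```

```text
t 45.25 pos [0.5578 0.1377 0.0841] rot [ 2.099 -2.336 -0.   ] w 0.433 F [-0.  -0.5 -1.2] j [-0.14  0.53 -0.28  1.83  0.19  0.81 -2.19]
```

Emit:
play_rows:
  motion:
    - [-0.6, 0, 0, 0.7, 0, 0, 0]
    - [-0.6, 0, 0, 1, 0, 0, 0]
    - [-0.6, 0, 0, 1, 0, 0, 0]
    - [0.15, 0, 0, 0.5, 0, 0, 0]
    - [0.15, 0, 0, 0.5, 0, 0, 0]
    - [0.15, 0, 0, 0.5, 0, 0, 0]
    - [0.15, 0, 0, -20, 0, 0, 0]
    - [0.15, 0, 0, -60, 0, 0, 0]
    - [0.15, 0, 0, -100, 0, 0, 0]
    - [0.15, 0, 0, -100, 0, 0, 0]

```text
clock: 46.25
position: [0.5609, 0.1392, 0.1895]
ee_rot: [-2.095, 2.332, -0.005]
force: [0.4, 0.5, -0.6]
width: 0.575
```

Run:
```python
from h import *
st()
for n in("scene","side"):
    p,w=shot(n,n+"14")
    for c in((.5574,.1378),(.5306,-.1168)): print(n,"bar",rects(w,.105,.12,c,.06))
    print("cover",strip(w,(532,288.5),-.3,300,56,.006,.02))
goto((532.3,288.5,100),-90.3)
```

```text
t 46.25 pos [0.5609 0.1392 0.1895] rot [-2.095  2.332 -0.005] w 0.575 F [ 0.4  0.5 -0.6] j [-0.12  0.41 -0.3   1.73  0.14  1.02 -2.14]
scene bar (array([555.9, 139.6]), array([94.6, 43.2]), -5.7, 756, 0.1126)
scene bar (array([ 530.5, -115.9]), array([92.8, 48.3]), -6.4, 547, 0.1125)
cover (array([533.5, 290.2]), -0.32, array([323.,  61.]), 3435)
side bar (array([556.6, 137.3]), array([93.2, 44.5]), -5.2, 802, 0.1108)
side bar (array([ 529.3, -115.9]), array([92.6, 47.2]), -6.5, 564, 0.1106)
cover (array([532. , 288.4]), -0.29, array([301.,  59.]), 3888)
row [-146.9   42.1   84.8] [-0.001 -0.    -0.102] dist 175 deg 5.8
```

Emit:
play_rows:
  motion:
    - [0.6, -147, 42, 20, 0, 0, -0.102]
    - [0.6, -147, 42, 20, 0, 0, -0.102]
    - [0.6, -147, 42, 20, 0, 0, -0.102]
    - [0.6, -147, 42, 50, 0, 0, -0.102]
    - [0.6, -147, 42, 85, 0, 0, -0.102]
    - [0.6, -147, 42, 125, 0, 0, -0.102]
    - [0.6, -147, 42, 150, 0, 0, -0.102]
    - [0.6, -147, 42, 150, 0, 0, -0.102]

```text
clock: 47.15
position: [0.529, 0.2863, 0.0297]
ee_rot: [2.21, -2.22, -0.002]
force: [0.2, -0.1, 0.2]
width: 0.799
```

```bash
python3 -c "
from h import *
st();goto((532.3,289,1.5),-90.3)"
```

```text
t 47.15 pos [0.529  0.2863 0.0297] rot [ 2.21e+00 -2.22e+00 -2.00e-03] w 0.799 F [ 0.2 -0.1  0.2] j [-0.38  0.64 -0.3   1.79  0.26  0.75 -2.39]
row [-2.9 -3.5 28.2] [ 0.007 -0.005  0.001] dist 29 deg 0.5
```

Emit:
play_rows:
  motion:
    - [0.6, -2.5, -3.5, 15, 0.007, -0.005, 0]
    - [0.6, -2.5, -3.5, 24, 0.007, -0.005, 0]
    - [0.6, -2.5, -3.5, 27, 0.007, -0.005, 0]
    - [0.6, -2.5, -3.5, 28, 0.007, -0.005, 0]
    - [0.6, -2.5, -3.5, 28, 0.007, -0.005, 0]

```text
clock: 47.65
position: [0.5327, 0.2888, 0.0024]
ee_rot: [-2.216, 2.226, -0.001]
force: [-0.6, 0.2, 0.0]
width: 0.799
```

```bash
python3 -c "
from h import *
st()"
```

```text
t 47.65 pos [0.5327 0.2888 0.0024] rot [-2.216e+00  2.226e+00 -1.000e-03] w 0.799 F [-0.6  0.2  0. ] j [-0.39  0.68 -0.28  1.81  0.28  0.69 -2.41]
```

Emit:
play_rows:
  motion:
    - [-0.2, 0, 0, 0.5, 0, 0, 0]
    - [-0.2, 0, 0, 0.5, 0, 0, 0]
    - [-0.2, 0, 0, 0.5, 0, 0, 0]
    - [-0.2, 0, 0, 0.5, 0, 0, 0]
    - [-0.2, 0, 0, 0.5, 0, 0, 0]
    - [-0.2, 0, 0, 0.5, 0, 0, 0]
  force: 50

```text
clock: 48.25
position: [0.5329, 0.2889, 0.0024]
ee_rot: [-2.216, 2.226, -0.001]
force: [-1.1, -0.6, 6.5]
width: 0.604
```

Emit:
play_rows:
  motion:
    - [-0.2, 0, 0, -10, 0, 0, 0]
    - [-0.2, 0, 0, -40, 0, 0, 0]
    - [-0.2, 0, 0, -90, 0, 0, 0]
    - [-0.2, 0, 0, -140, 0, 0, 0]
    - [-0.2, 0, 0, -180, 0, 0, 0]
    - [-0.2, 0, 0, -180, 0, 0, 0]

```text
clock: 48.85
position: [0.5351, 0.291, 0.1891]
ee_rot: [-2.209, 2.219, -0.004]
force: [0.0, 1.0, -1.7]
width: 0.605
```

Run:
```python
from h import *
s=st()
p,w=shot("side","sd15")
T=w[(abs(w[...,2]-.195)<.04)&(abs(w[...,1]-.289)<.05)]
for x in np.arange(.39,.70,.04):
    k=T[abs(T[:,0]-x)<.01]
    if len(k):print(round(x,2),len(k),np.median(k[:,2]).round(4),end=" ")
print(T[:,0].min(),T[:,0].max())
goto((544,10.5,175),-6)
```

```text
t 48.85 pos [0.5351 0.291  0.1891] rot [-2.209  2.219 -0.004] w 0.605 F [ 0.   1.  -1.7] j [-0.34  0.46 -0.35  1.65  0.18  1.05 -2.32]
0.39 325 0.1936 0.43 377 0.1941 0.47 366 0.1949 0.51 352 0.1954 0.55 13 0.2067 0.63 264 0.1965 0.67 321 0.1966 0.3846538069503128 0.6858159223933278
row [279.3 -11.3   9.9] [-0.007 -0.002 -1.471] dist 280 deg 84.3
```

Emit:
play_rows:
  motion:
    - [-0.2, 279, -11, 9, -0.007, -0.002, -1.471]
    - [-0.2, 279, -11, 9, -0.007, -0.002, -1.471]
    - [-0.2, 279, -11, 9, -0.007, -0.002, -1.471]
    - [-0.2, 279, -11, 9, -0.007, -0.002, -1.471]
    - [-0.2, 279, -11, 9, -0.007, -0.002, -1.471]
    - [-0.2, 279, -11, 9, -0.007, -0.002, -1.471]
    - [-0.2, 279, -11, 9, -0.007, -0.002, -1.471]
    - [-0.2, 279, -11, 9, -0.007, -0.002, -1.471]
    - [-0.2, 279, -11, 9, -0.007, -0.002, -1.471]
    - [-0.2, 279, -11, 9, -0.007, -0.002, -1.471]

```text
clock: 49.9
position: [0.5422, 0.0105, 0.1741]
ee_rot: [-3.138, 0.154, 0.005]
force: [-0.6, -0.7, -3.8]
width: 0.602
```

```bash
python3 -c "
from h import *
st();goto((544,10.5,140),-6)"
```

```text
t 49.9 pos [0.5422 0.0105 0.1741] rot [-3.138  0.154  0.005] w 0.602 F [-0.6 -0.7 -3.8] j [ 0.36  0.44 -0.65  1.8   0.31  1.01 -0.51]
row [ 1.9 -0.2 34.1] [0.    0.003 0.007] dist 34 deg 0.4
```

Emit:
play_rows:
  motion:
    - [-0.2, 2, 0, 15, 0, 0, 0.007]
    - [-0.2, 2, 0, 34, 0, 0, 0.007]
    - [-0.2, 2, 0, 48, 0, 0, 0.007]
    - [-0.2, 2, 0, 52, 0, 0, 0.007]
    - [-0.2, 2, 0, 52, 0, 0, 0.007]
    - [-0.2, 2, 0, 52, 0, 0, 0.007]

```text
clock: 50.5
position: [0.5443, 0.0105, 0.1223]
ee_rot: [-3.137, 0.166, 0.005]
force: [1.2, -0.4, -3.2]
width: 0.604
```

Run:
```python
from h import *
st();goto((544,10.5,114),-6)
for n in("scene","side"):
    p,w=shot(n,n+"16");print(strip(w,(544,10.5),84,300,56,.12,.15))
```

```text
t 50.5 pos [0.5443 0.0105 0.1223] rot [-3.137  0.166  0.005] w 0.604 F [ 1.2 -0.4 -3.2] j [ 0.33  0.5  -0.62  1.85  0.36  0.91 -0.56]
row [-0.3  0.1  8.3] [-0.     0.003 -0.001] dist 8 deg 0.2
(array([541.5,  12.8]), 82.12, array([305.,  75.]), 1941)
(array([548.3,  10.8]), 85.89, array([305.,  76.]), 2122)
```

Emit:
play_rows:
  motion:
    - [-0.2, 0, 0, 4, 0, 0, 0]
    - [-0.2, 0, 0, 7, 0, 0, 0]
    - [-0.2, 0, 0, 8.5, 0, 0, 0]
    - [-0.2, 0, 0, 9, 0, 0, 0]
    - [-0.2, 0, 0, 9, 0, 0, 0]

```text
clock: 51.1
position: [0.5447, 0.0104, 0.1144]
ee_rot: [3.137, -0.166, -0.003]
force: [-2.6, -1.9, 5.1]
width: 0.601
```

```bash
python3 -c "
from h import *
st()"
```

```text
t 51.1 pos [0.5447 0.0104 0.1144] rot [ 3.137e+00 -1.660e-01 -3.000e-03] w 0.601 F [-2.6 -1.9  5.1] j [ 0.33  0.51 -0.61  1.86  0.37  0.89 -0.57]
```

Contact. Releasing and retreating.

Emit:
play_rows:
  motion:
    - [0.6, 0, 0, 0, 0, 0, 0]
    - [0.6, 0, 0, 0, 0, 0, 0]
    - [0.6, 0, 0, 0, 0, 0, 0]
    - [0.6, 0, 0, 0, 0, 0, 0]
    - [0.6, 0, 0, -15, 0, 0, 0]
    - [0.6, 0, 0, -50, 0, 0, 0]
    - [0.6, 0, 0, -90, 0, 0, 0]
    - [0.6, 0, 0, -130, 0, 0, 0]
    - [0.6, -130, 60, -150, 0, 0, 0]
    - [0.6, -130, 60, -150, 0, 0, 0]

```text
clock: 52.1
position: [0.4512, -0.0209, 0.2593]
ee_rot: [-3.137, 0.164, -0.0]
force: [-0.7, -1.5, 0.5]
width: 0.797
```

Run:
```python
from h import *
st();b=np.array([.544,.0105])
for n in("scene","side"):
    p,w=shot(n,n+"17")
    print(n,"cover",strip(w,(544,10.5),84,300,56,.114,.135))
    q=w[(abs(w[...,2]-.122)<.006)]
    for l in(-.13,-.06,.06,.13):
        c=b+l*np.array([.1045,.9945]);k=q[np.hypot(*(q[:,:2]-c).T)<.015]
        if len(k):print(l,len(k),np.median(k[:,2]).round(4),end=" ")
    print()
a=cv2.resize(np.load("scene17.npz")["img"][150:330,230:430],(400,360),interpolation=cv2.INTER_CUBIC);c=cv2.resize(np.load("side17.npz")["img"][130:330,200:420],(400,360),interpolation=cv2.INTER_CUBIC)
cv2.imwrite("pics/fin.png",np.hstack([a,c]))
```

```text
t 52.1 pos [ 0.4512 -0.0209  0.2593] rot [-3.137  0.164 -0.   ] w 0.797 F [-0.7 -1.5  0.5] j [ 0.55  0.19 -0.71  1.88  0.14  1.12 -0.32]
scene cover (array([546.1,  11.6]), 83.75, array([306.,  75.]), 2843)
-0.13 85 0.123 -0.06 94 0.1231 0.06 116 0.1234 0.13 132 0.123 
side cover (array([544. ,  10.6]), 83.92, array([307.,  72.]), 2970)
-0.13 98 0.121 -0.06 105 0.1213 0.06 129 0.1215 0.13 139 0.1209
```

View pics/fin.png

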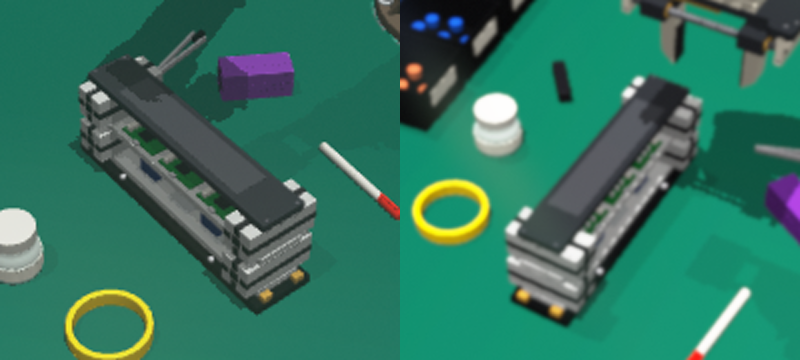

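The stack is square and aligned in both views: cover on top, modules still standing inside, and the fingers clear of it at upper right. Handing in.

```bash
python3 -c "
from h import *
print(arm.sign_off());st()"
```

```text
the job is handed in; nothing more can be done
None
the job is handed in; nothing more can be done
```

The load is stacked and handed in at 52 s of robot time; the hand-in reports no verdict.

**What I did:** I stood both fallen modules (only two were present) upright with the amber face up. Then I laid two grey bars on the pads and set the board carrier on them. The other two bars and the cover went on top. The cover was knocked a few centimetres towards the boards partway through, so I slid it clear by one end before lifting the boards.

**Last checks:**

| Item | Result |
|---|---|
| Cover | within about 2 mm and 0.3° of straight above the bottom carrier; its upper face read 121 to 123 mm, level to about 0.5 mm |
| Lower bars | about 2 mm from the pads and square to under 1°, measured before the boards went on; one side-camera fit of the right bar was 18 mm off, likely confused by the neighbouring module, and the scene camera disagreed with it |
| Upper bars | within about 2 mm of the pads, square to under 1° |
| Board carrier | level in both cameras; centred within about 4 mm, its angle only within about 2.5° because the gripper and its parts spoil that fit |
| Modules | upright when last measured, before the boards went on; still standing in the final views, mostly hidden |

The two cameras disagree by about 2 mm in height throughout. The black strip, tape, jar and pen look unmoved in the final picture. I did not measure them, and the tweezers are only partly in view.

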